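# Cam-lock the arms of a flat-pack pot rack

## Robot

A 6-joint arm with a two-finger parallel gripper is mounted at the origin on the work surface. World frame = base frame: x ahead of the robot, y to its left, z up, the work surface at z = 0. Lengths are in mm, angles in degrees, forces in N, time in s.
With the tool pointing down it reaches from about 400 to 925 mm from the base axis. Payload 12.5 kg.
Tool frame: the origin (TCP) lies on the centre line of the jaws, within the pads' length; the fingertips stand 17 mm ahead of it and the grasp point (between the pads) lies 2 mm behind it; z points along the fingers, x is the direction in which the jaws open and shut, and the axes are right-handed (so a half turn about z gives the same grasp; the last joint's range is limited). The gripper opens to 95 mm and grips with 3 to 60 N. Pads are 20 mm wide; open, the fingers measure 119 mm over their backs; the gripper's body (75 mm by 180 mm) begins 59 mm behind the grasp point.
Start: joints at [-69.649, 28.126, 89.318, -0, 62.55, -6.05], TCP at [277.939, -559.817, 231.661] pointing down, gripper open.
Joint ranges: [-177.58, 177.58], [-47.91, 125.51], [2.72, 160], [-65.01, 245.01], [3.68, 167.84], [-153.87, 153.87]. Speed limits (degrees/s): [127.2, 127.2, 159.86, 180, 180, 180].

## Interface

Orientations are given as [roll, pitch, yaw] about the fixed x, y, z axes, in that order (R = Rz(yaw) Ry(pitch) Rx(roll)).
In Python, from station import ctrl gives the robot as it stands.
- The arm moves only by the shell command python3 -m creep 'ROWS' [FORCE]. ROWS is JSON, a list of rows, each an object of numbers: "tx", "ty", "tz": the shift along the tool's x, y, z in m; "rx", "ry", "rz": the turn, a rotation vector about the tool's x, y, z in degrees; "hand": the opening, from 0 (shut) to 1 (fully open). In form: [{"tx": .., "ty": .., "tz": .., "rx": .., "ry": .., "rz": .., "hand": ..}, ...]. A call has 1 to 20 rows; each row is the pose to reach, as a shift and turn from the pose commanded when the call began, along the tool's axes at that moment; what a row does not reach only later rows make up. A row lasts 1/12 s, in which the tool goes at most 41.7 mm and 7.16 degrees, less where a joint would pass 70% of its speed; a pose out of reach is approached as far as the arm can. A call with a gripper value outside its range is refused whole. The fingers move at their own pace and stop on an object; FORCE is the grip in N (left out, the last holds). Time passes only in rows, so rows that repeat a pose let the fingers close. It gives the time, the measured TCP pose, the force and the opening at its end, in the units of the state.
- ctrl.sense(): the state, without advancing time (a new reading comes with each control period).
- ctrl.read_camera(name): name is "scene" or "top"; returns the picture (480x640x3 uint8, red, green, blue); there is no depth.
- ctrl.calibration(name): a dict with "fx", "fy", "cx", "cy" (pixels), "dist_coeffs" ([k1, k2, p1, p2, k3] as OpenCV has them; the pictures are not rectified), "T" (4x4, takes a point from camera to world coordinates). Camera axes: x right, y down, z forward; pixel columns grow to the right and rows downward; lengths in mm; the calibration is good to about 2 mm. A picture is of the moment at which its call begins. calibration takes no time and is no camera call.
- ctrl.finish_job(): hands the job in, once; it reports no verdict.
Trained networks look in the newest picture that a camera, given by its name, has taken for a name from the list of things; names that differ only in an ending like _2 or _b are one class to them, and where a whole thing is asked for, a point or a joint stands for the part that bears it (a point fixed in the world has none). Each returns a list of dicts, best first, with "conf" (0 to 1); they miss things now and then, are a little off and sometimes report something else, mostly with a low value. They report only what shows in the picture. A call takes as long as a camera call. They do not tell look-alikes from the thing itself.
- ctrl.recognise(camera, query): "bbox" ([centre column, centre row, width, height] in pixels, round what is visible of it).
- ctrl.masks_of(camera, query): "pixels" (480x640 bool, what is visible of it) and "bbox" ([centre column, centre row, width, height] in pixels, round what is visible of it).
- ctrl.place_of(camera, query): "centre" ([row, column] in pixels: a listed point, or the origin of a listed thing).
The state is a dict: "time": time; "q": joint angles; "dq": joint speeds; "joint_torque": joint torques, N m; "tool_pos": TCP position; "orientation": TCP orientation; "force": force on the tool from outside, world axes, zero at the start; "ft_torque": the same for the moment, N m; "gripper_width": finger opening in mm.
Only numpy, scipy, OpenCV 4.12 (cv2) and the standard library are available. Lean on these libraries where they do the work, as an engineer would, in place of code of your own. Each camera call takes 0.05 s, during which the arm holds its last target. There are 200 camera calls.

## Task

Assemble the flat-pack pot rack on the kitchen counter: first lower the red-knobbed hold-down lever fully, and keep it down while you work. Push the bolt of every loose oak arm into a socket of the rail (any free one) and turn the cam above it clockwise to its stop with the yellow driver, not with the fingers, so that the arm is drawn tight and square against the rail. When all arms are locked, put the driver back upright in its stand and raise the lever fully again; leave the other kitchen things where they are.

Things in the scene. Friction and masses are not known exactly. Their poses are not given: they have to be found in the camera images.
- rail: Oak rail of the pot rack, fixed. Origin: on the counter under the rail's front face, in line with the middle socket; x points into the rail (away from the robot), y along it to the left, z up. 38 mm high, 56 deep (x 0 to 56), y -160 to +210; upright front face at x = 0. Sockets at y -100, 0, +100. A knock can set a locked arm askew in its socket; squeezing it squares it again.
- socket1 (a point): right socket: point at counter height in the plane of the rail's front face, on the socket's centre line; axes as the rail's. Opening 40 mm wide (y -20 to +21), 35 high under a closed top; below height 17.5 it narrows to a channel 13 wide (y -6.5 to +6.5), 42 deep, for the bolt's shank. The cam can catch the bolt when the gap between arm and rail is under 6.
- socket2 (a point): middle socket: point at counter height in the plane of the rail's front face, on the socket's centre line; axes as the rail's. Opening 40 mm wide (y -20 to +21), 35 high under a closed top; below height 17.5 it narrows to a channel 13 wide (y -6.5 to +6.5), 42 deep, for the bolt's shank. The cam can catch the bolt when the gap between arm and rail is under 6.
- socket3 (a point): left socket: point at counter height in the plane of the rail's front face, on the socket's centre line; axes as the rail's. Opening 40 mm wide (y -20 to +21), 35 high under a closed top; below height 17.5 it narrows to a channel 13 wide (y -6.5 to +6.5), 42 deep, for the bolt's shank. The cam can catch the bolt when the gap between arm and rail is under 6.
- plunger2 (a joint): Sprung rubber pin (10 mm across) in the rail's face by the middle socket, at socket y +13.5, height 11.5 (the other two sockets have the same); m pressed in. At 0 it stands 4.2 mm proud, at 0.0042 it is flush. 1.7 N starts it, 2.3 N holds it in; it pushes a let-go, unlocked arm back out to a gap of about 4 mm.
- cam1_head: Slotted steel cam head over the right socket. Origin: on its upright turning axis (24 mm behind the rail's face, on the socket's centre line), at the slot's floor, 40 above the counter. z up; x along the slot. Head 36 long (along the slot), 30 wide, 7 high; slot 6 wide, 7 deep, open at both ends. On a dark flange 42 across, 2 thick. Touch with the driver only.
- cam2_head: Slotted steel cam head over the middle socket. Origin: on its upright turning axis (24 mm behind the rail's face, on the socket's centre line), at the slot's floor, 40 above the counter. z up; x along the slot. Head 36 long (along the slot), 30 wide, 7 high; slot 6 wide, 7 deep, open at both ends. On a dark flange 42 across, 2 thick. Touch with the driver only.
- cam3_head: Slotted steel cam head over the left socket. Origin: on its upright turning axis (24 mm behind the rail's face, on the socket's centre line), at the slot's floor, 40 above the counter. z up; x along the slot. Head 36 long (along the slot), 30 wide, 7 high; slot 6 wide, 7 deep, open at both ends. On a dark flange 42 across, 2 thick. Touch with the driver only.
- cam1 (a joint): Angle of the right cam, rad, growing clockwise seen from above. 0 = open, slot in line with the arms (rail's x); 1.33 = stop, locked, slot nearly crosswise. Starts at 0 to 0.1. Stays where it is left: friction 0.11 N m, up to about 0.2 while drawing. At 1.3 the arm is tight; at 1.1 a gap of about 2 mm is left.
- cam2 (a joint): Angle of the middle cam, rad, growing clockwise seen from above. 0 = open, slot in line with the arms (rail's x); 1.33 = stop, locked, slot nearly crosswise. Starts at 0 to 0.1. Stays where it is left: friction 0.11 N m, up to about 0.2 while drawing. At 1.3 the arm is tight; at 1.1 a gap of about 2 mm is left.
- cam3 (a joint): Angle of the left cam, rad, growing clockwise seen from above. 0 = open, slot in line with the arms (rail's x); 1.33 = stop, locked, slot nearly crosswise. Starts at 0 to 0.1. Stays where it is left: friction 0.11 N m, up to about 0.2 while drawing. At 1.3 the arm is tight; at 1.1 a gap of about 2 mm is left.
- lever (a joint): Hold-down lever at the rail's left end, rad: 0 = lowered (level, foot on the rail), 0.95 = fully raised. It points towards the robot and tips up about a level pivot parallel to the rail's y, at rail x 80, y 185, height 60 mm. Stays where it is left (friction 0.16 N m). Starts at 0.65 to 0.95.
- lever_knob (a point): Centre of the red ball knob (24 mm across) at the lever's end, 118 mm from the pivot. Lowered it is 60 above the counter and 38 in front of the rail's front face.
- arm1: Loose rack arm (all alike; may be absent), 150 g: oak block 110 mm long (x), 36 wide, 38 high, dark band near its plain end. Origin: centre of its underside; z up; x to the bolt end. Bolt: shank 8 across at height 14, head plate at x 74.5 to 79.5, y -4 to +16, flag on the +y side height 20 to 31. Keep this side up. Tight when its origin is 55 in front of the socket point.
- arm2: Loose rack arm (all alike; may be absent), 150 g: oak block 110 mm long (x), 36 wide, 38 high, dark band near its plain end. Origin: centre of its underside; z up; x to the bolt end. Bolt: shank 8 across at height 14, head plate at x 74.5 to 79.5, y -4 to +16, flag on the +y side height 20 to 31. Keep this side up. Tight when its origin is 55 in front of the socket point.
- arm3: Loose rack arm (all alike; may be absent), 150 g: oak block 110 mm long (x), 36 wide, 38 high, dark band near its plain end. Origin: centre of its underside; z up; x to the bolt end. Bolt: shank 8 across at height 14, head plate at x 74.5 to 79.5, y -4 to +16, flag on the +y side height 20 to 31. Keep this side up. Tight when its origin is 55 in front of the socket point.
- driver: Stubby flat-blade driver upright in its stand, 120 g. Origin: middle of the blade's tip edge; z up along the driver; x along the blade's width. Blade 18 mm wide, 3 thick, 16 long; shank 10 across; yellow square handle 30 x 30 (sides along x and y) from 45 to 101 above the tip, black cap to 107.
- stand: Black square driver stand, fixed: tube 33 x 33 mm outside, 25 x 25 inside, 50 high, on a foot 70 x 70, 4 thick. Origin: under its centre on the counter, z up. The driver goes in blade down; its handle then rests on the rim, blade tip 5 above the counter, any yaw.
- mug: Bystander: white ceramic mug; leave it where it is.
- panlid: Bystander: round steel pan lid with a knob; leave it where it is.
- salt: Bystander: glass salt jar; leave it where it is.
- tin: Bystander: green food tin; leave it where it is.
- spatula: Bystander: black spatula; leave it where it is.
Things that resemble listed ones, but are neither listed nor needed, are in the scene too. What is shaped like the arm3 but pink or turquoise is not meant. What is shaped like the arm1 but turquoise is not meant.

How it is judged:
By the outcome, as a careful person would: the job done as asked, in the order asked, and still so for the second after the job is handed in, with the robot touching nothing.
Of arm1, arm2, arm3 only 2 to 3 are there at a start; the rules pass over those that are not, and their reading is None.
At some moment in a run one of arm1, arm2, arm3 may be knocked a few centimetres aside while the robot is not near it.
It also fails if it takes over 210 s, if anything falls off the work surface, if the arm or the gripper's body presses on something with over 40 N, if the wrist force passes 120 N, or if a joint passes its speed limit or range.

## Working session

There is one attempt and no reset: what is moved stays moved. The work goes in short steps, Python scripts to look and compute and a shell command to move; the robot and the scene stay as the last step left them, time stands still between calls to the robot, and variables do not carry over. Pictures are saved under pics/ and viewed, about 12 in all and at most 16, crops included, and the job is handed in when it is done.

```bash
ls; mkdir -p pics
cat > h.py <<'E'
import numpy as np, cv2
from station import ctrl
from scipy.spatial.transform import Rotation as R
def cal(n):
    c=ctrl.calibration(n); return np.array([[c['fx'],0,c['cx']],[0,c['fy'],c['cy']],[0,0,1.]]),np.array(c['dist_coeffs']),np.array(c['T'])
def ray(n,uv,z):
    K,d,T=cal(n); p=cv2.undistortPoints(np.array([[uv]],float),K,d)[0,0]
    v=T[:3,:3]@[p[0],p[1],1]; o=T[:3,3]; return o+v*(z-o[2])/v[2]
def proj(n,P):
    K,d,T=cal(n); Ti=np.linalg.inv(T); P=np.atleast_2d(np.array(P,float))
    return cv2.projectPoints(P,cv2.Rodrigues(Ti[:3,:3])[0],Ti[:3,3],K,d)[0][:,0]
def snap(n,f=None,crop=None,s=1):
    im=ctrl.read_camera(n)
    if f:
        o=im[...,::-1]
        if crop: a,b,c,e=crop; o=o[b:e,a:c]
        cv2.imwrite('pics/'+f,cv2.resize(o,None,fx=s,fy=s,interpolation=cv2.INTER_CUBIC))
    return im
def place(n,q,z,k=4):
    return [(round(r['conf'],2),np.round(r['centre'],1).tolist(),np.round(ray(n,r['centre'][::-1],z)[:2],1).tolist()) for r in ctrl.place_of(n,q)[:k]]
E
python3 - <<'E'
from h import *
for n in('top','scene'):
    snap(n,n+'0.png'); print(n,cal(n)[2].round(2).tolist())
    for q,z in(('socket1',0),('socket2',0),('socket3',0),('cam1_head',40),('cam2_head',40),('cam3_head',40),('lever_knob',130),('arm1',0),('driver',5),('stand',0)): print(q,place(n,q,z,5))
print(ctrl.sense())
E
```

```text
pics
top [[-0.01, -0.99, 0.17, 113.27], [-1.0, 0.01, 0.0, -4.32], [-0.0, -0.17, -0.99, 1816.29], [0.0, 0.0, 0.0, 1.0]]
socket1 [(0.86, [194.8, 337.3], [573.9, -27.8]), (0.72, [190.7, 302.2], [587.8, 78.1]), (0.61, [193.3, 364.1], [577.7, -108.8])]
socket2 [(0.86, [194.8, 337.3], [573.9, -27.8]), (0.72, [190.7, 302.2], [587.8, 78.1]), (0.61, [193.3, 364.1], [577.7, -108.8])]
socket3 [(0.86, [194.8, 337.3], [573.9, -27.8]), (0.72, [190.7, 302.2], [587.8, 78.1]), (0.61, [193.3, 364.1], [577.7, -108.8])]
cam1_head [(0.55, [184.7, 370.1], [593.6, -124.8])]
cam2_head [(0.44, [178.9, 335.9], [612.3, -23.7]), (0.3, [201.6, 164.3], [549.6, 487.1])]
cam3_head [(0.44, [177.9, 298.9], [616.6, 86.0])]
lever_knob [(0.58, [181.7, 267.5], [581.2, 170.0])]
arm1 [(0.82, [272.8, 238.6], [339.8, 267.2]), (0.82, [333.8, 210.5], [160.6, 347.9]), (0.71, [269.1, 173.7], [352.4, 462.2]), (0.32, [218.6, 201.1], [505.2, 383.4])]
driver [(0.65, [218.1, 204.4], [505.5, 372.4]), (0.49, [181.5, 478.5], [610.8, -457.6])]
stand [(0.83, [216.4, 201.2], [511.9, 383.3])]
scene [[0.56, 0.52, -0.65, 1452.64], [0.83, -0.3
[... 969 characters left out ...]
, [236.6, 447.0], [514.3, 381.4])]
{'time': 1.1, 'q': array([-6.96486435e+01,  2.81272432e+01,  8.93191001e+01, -7.42374114e-04,
        6.25495354e+01, -6.04985556e+00]), 'dq': array([-0.12891402,  0.10260884,  0.02201424,  0.02546871,  0.04025218,
       -0.00152098]), 'joint_torque': array([-1.29415144e-03, -6.12490940e+01, -2.58438975e+01,  6.91887760e-02,
        4.45293845e-02, -7.40823134e-05]), 'tool_pos': array([ 277.93613065, -559.81297361,  231.64859085]), 'orientation': array([ 1.79998910e+02, -4.02890429e-03, -6.35984457e+01]), 'force': array([-0.30963675, -0.69549764, -1.0068372 ]), 'ft_torque': array([-0.02158915, -0.01310334, -0.0479071 ]), 'gripper_width': 95.68463012817338}
```

View pics/top0.png

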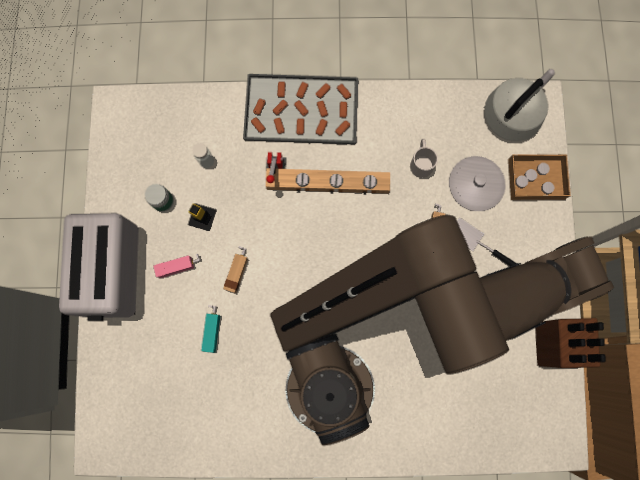

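View pics/scene0.png

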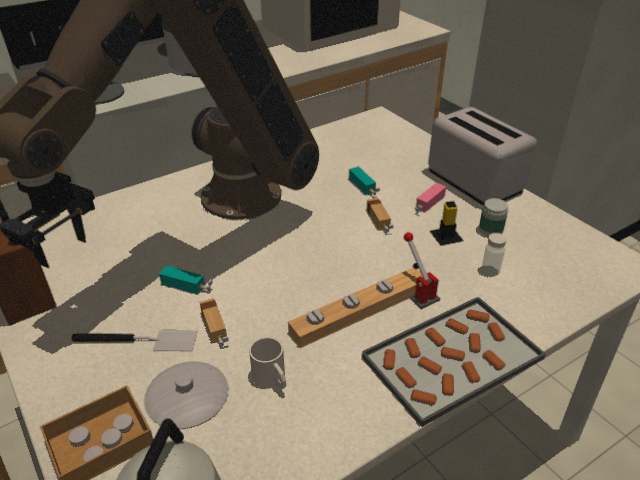

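The overview shows the rail at about (325,180) in the top picture, with the lever at its left end (knob ~ (270,180)) raised. The driver stand is at (202,215). Oak arms are at (235,270) in top and at (213,320) in scene; the turquoise and pink look-alikes are to be ignored. Next I fit the rail and arm poses by silhouette.

```bash
cat >> h.py <<'E'
from scipy.optimize import minimize
def box(x0,x1,y0,y1,z0,z1): return np.array([[x,y,z] for x in(x0,x1) for y in(y0,y1) for z in(z0,z1)],float)
def sil(n,parts,pose,ss=4):
    x,y,a=pose; c,s=np.cos(a),np.sin(a); M=np.array([[c,-s,0],[s,c,0],[0,0,1]]); m=np.zeros((480*ss,640*ss),np.uint8)
    for b in parts:
        p=proj(n,b@M.T+[x,y,0]); h=cv2.convexHull(((p+.5)*ss).astype(np.float32)); cv2.fillConvexPoly(m,h.astype(np.int32),1)
    return m
def fit(masks,parts,pose,ss=4,sc=(8,8,.1)):
    """masks {cam: bool img}: pose maximising IoU"""
    M={n:cv2.resize(m.astype(np.float32),None,fx=ss,fy=ss,interpolation=cv2.INTER_LINEAR)>.5 for n,m in masks.items()}
    def f(d):
        t=0
        for n,m in M.items():
            s=sil(n,parts,np.array(pose)+np.array(d)*sc,ss)>0; t+=1-(s&m).sum()/(s|m).sum()
        return t/len(M)
    r=minimize(f,[0,0,0],method='Nelder-Mead',options=dict(initial_simplex=[[-.5,-.5,-.5],[1,0,0],[0,1,0],[0,0,1]],xatol=.005,fatol=1e-5))
    return np.array(pose)+r.x*sc, r.fun
ARM=[box(-55,55,-18,18,0,38),box(55,79.5,-4,4,10,18),box(74.5,79.5,-4,16,10,18),box(74.5,79.5,4,16,18,31)]
RAIL=[box(0,56,-160,210,0,38)]
def hullmask(m,k=3):
    m=cv2.morphologyEx(m.astype(np.uint8),cv2.MORPH_CLOSE,np.ones((k,k))); return m>0
def maskat(n,q,uv):
    best=None
    for r in ctrl.masks_of(n,q):
        d=np.hypot(r['bbox'][0]-uv[0],r['bbox'][1]-uv[1])
        if best is None or d<best[0]: best=(d,r)
    return best
E
python3 - <<'E'
from h import *
snap('top');snap('scene')
M={}
for n in('top','scene'):
    for r in ctrl.masks_of(n,'rail')[:2]: print(n,r['conf'],r['bbox'],r['pixels'].sum())
    m=ctrl.masks_of(n,'rail')[0]['pixels']; M[n]=hullmask(m,15); cv2.imwrite('pics/m_%s.png'%n,M[n]*255)
for n in M: print(n,fit({n:M[n]},RAIL,(582,-22,-.03)))
p,f=fit(M,RAIL,(582,-22,-.03)); print('rail',p,np.degrees(p[2]),f)
T={}
for k,uvs,g in(('L',{'top':(236,270),'scene':(379,213)},(340,267,0)),('R',{'scene':(213,320)},(463,-320,0))):
    A={}
    for n,uv in uvs.items():
        d,r=maskat(n,'arm1',uv); print(k,n,d,r['conf'],r['bbox']); A[n]=r['pixels']
    print(k,min((fit(A,ARM,(g[0],g[1],a)) for a in np.radians([-60,-30,0,30])),key=lambda t:t[1]), [ (n,fit({n:A[n]},ARM,(g[0],g[1],-.3))) for n in A])
E
```

```text
top 0.92 [328.0, 172.9, 125.7, 37.2] 2805
scene 0.84 [366.8, 292.1, 152.9, 115.7] 4950
top (array([ 5.84469538e+02, -2.25466925e+01, -4.95136568e-02]), np.float64(0.11727065382665991))
scene (array([ 5.84842912e+02, -2.00410906e+01, -4.92344599e-02]), np.float64(0.20357081206382088))
rail [ 5.84975769e+02 -2.21440309e+01 -4.93897067e-02] -2.829821743649638 0.16155624036276928
L top 0.6708203932499623 0.82 [235.7, 269.4, 28.5, 45.4]
L scene 2.915475947422657 0.59 [378.7, 215.9, 29.0, 33.1][ WARN:0@5.512] global loadsave.cpp:1063 imwrite_ Unsupported depth image for selected encoder is fallbacked to CV_8U.
Traceback (most recent call last):
  File "h.py", line 36, in fit
    r=minimize(f,[0,0,0],method='Nelder-Mead',options=dict(initial_simplex=[[-.5,-.5,-.5],[1,0,0],[0,1,0],[0,0,1]],xatol=.005,fatol=1e-5))
  File "h.py", line 34, in f
    s=sil(n,parts,np.array(pose)+np.array(d)*sc,ss)>0; t+=1-(s&m).sum()/(s|m).sum()
      ~~~^^^^^^^^^^^^^^^^^^^^^^^^^^^^^^^^^^^^^^^^^^
  File "h.py", line 26, in sil
    p=proj(n,b@M.T+[x,y,0]); h=cv2.convexHull(((p+.5)*ss).astype(np.float32)); cv2.fillConvexPoly(m,h.astype(np.int32),1)
  File "h.py", line 10, in proj
    K,d,T=cal(n); Ti=np.linalg.inv(T); P=np.atleast_2d(np.array(P,float))
          ~~~^^^
  File "h.py", line 5, in cal
    c=ctrl.calibration(n); return np.array([[c['fx'],0,c['cx']],[0,c['fy'],c['cy']],[0,0,1.]]),np.array(c['dist_coeffs']),np.array(c['T'])
ValueError: time passes only in moves, steps and waits
```

```bash
sed -i 's/^def cal(n):/import functools\n@functools.cache\ndef cal(n):/' h.py
cat >> h.py <<'E'
def tri(a,b):
    """a (row,col) in top, b in scene -> point, miss"""
    L=[]
    for n,c in(('top',a),('scene',b)):
        p=ray(n,c[::-1],0); o=cal(n)[2][:3,3]; v=p-o; L.append((o,v/np.linalg.norm(v)))
    A=sum(np.eye(3)-np.outer(v,v) for o,v in L); B=sum((np.eye(3)-np.outer(v,v))@o for o,v in L)
    x=np.linalg.solve(A,B); return x.round(1),[round(float(np.linalg.norm(np.cross(x-o,v))),1) for o,v in L]
E
python3 - <<'E'
from h import *
a=snap('top');b=snap('scene')
T={};S={}
for q in('lever_knob','cam1_head','cam2_head','cam3_head','stand','driver'):
    t=ctrl.place_of('top',q);s=ctrl.place_of('scene',q)
    if t and s: print(q,tri(t[0]['centre'],s[0]['centre']),t[0]['conf'],s[0]['conf'])
for n,im in(('top',a),('scene',b)):
    hsv=cv2.cvtColor(im,cv2.COLOR_RGB2HSV); red=((hsv[...,0]<6)|(hsv[...,0]>174))&(hsv[...,1]>170)&(hsv[...,2]>90)
    nn,l,st,c=cv2.connectedComponentsWithStats(red.astype(np.uint8)); print(n,[(st[i].tolist(),c[i].round(1).tolist()) for i in range(1,nn) if st[i,4]>8])
for k,uvs,g in(('L',{'top':(236,270),'scene':(379,213)},(340,267,0)),('R',{'scene':(213,320)},(463,-320,0))):
    A={}
    for n,uv in uvs.items():
        d,r=maskat(n,'arm1',uv); print(k,n,round(d,1),r['conf'],r['bbox']); A[n]=r['pixels']
    print(k,min((fit(A,ARM,(g[0],g[1],a)) for a in np.radians([-60,-30,0,30])),key=lambda t:t[1]), [ (n,fit({n:A[n]},ARM,(g[0],g[1],-.3))) for n in A])
E
```

```text
lever_knob (array([601.5, 105.2, 165.3]), [32.1, 32.1]) 0.72 0.8
cam1_head (array([624.1, -88.4,  75.4]), [44.7, 44.7]) 0.69 0.66
cam2_head (array([610.9, -22.6,  40.3]), [0.8, 0.8]) 0.71 0.74
cam3_head (array([ 367.7,  307.2, -263.4]), [8.0, 8.0]) 0.6 0.66
stand (array([509.7, 381.1,  -1.6]), [0.1, 0.1]) 0.8 0.65
driver (array([511.4, 383.2,  -4.2]), [1.9, 1.9]) 0.64 0.75
top [([267, 153, 5, 11, 36], [269.1, 157.7]), ([277, 153, 4, 11, 38], [278.6, 158.3]), ([267, 175, 7, 8, 43], [270.1, 178.6])]
scene [([404, 233, 9, 7, 46], [408.3, 235.9]), ([428, 273, 10, 9, 40], [432.2, 277.0]), ([418, 276, 12, 10, 50], [422.9, 280.6])]
L top 1.3 0.7 [237.2, 269.4, 25.7, 45.8]
L scene 2.8 0.97 [379.9, 215.6, 25.5, 30.9]
L (array([ 3.34991152e+02,  2.73178961e+02, -3.23710865e-01]), np.float64(0.1256218635098877)) [('top', (array([336.54039739, 272.93168679,  -0.34231997]), np.float64(0.10973965356290838))), ('scene', (array([333.24020872, 272.70603354,  -0.34398669]), np.float64(0.13288069835111538)))]
R scene 3.7 0.83 [215.1, 323.1, 34.5, 45.7]
R (array([ 4.55303766e+02, -3.17676952e+02, -2.08432761e-01]), np.float64(0.06012223071046596)) [('scene', (array([ 4.55315022e+02, -3.17629549e+02, -2.09029577e-01]), np.float64(0.06012223071046596)))]
```

Run:
```python
from h import *
k,e=tri((179,270.3),(237,408)); print(k,e)
p=np.array([584.9,-21.5,-.0494]); c,s=np.cos(p[2]),np.sin(p[2])
d=k[:2]-p[:2]; print('in rail',c*d[0]+s*d[1],-s*d[0]+c*d[1],k[2])
f=lambda x,y:np.round([p[0]+c*x-s*y,p[1]+s*x+c*y],1)
for q in((-38,185),(24,-100),(24,0),(24,100),(0,-100),(0,0),(0,100)): print(q,f(*q))
m,d=None,None
```

```text
[586.5 161.7 140. ] [0.5, 0.5]
in rail -7.448351431248053 183.05551633577346 140.0
(-38, 185) [556.1 165.2]
(24, -100) [ 603.9 -122.6]
(24, 0) [608.9 -22.7]
(24, 100) [613.8  77.2]
(0, -100) [ 580.  -121.4]
(0, 0) [584.9 -21.5]
(0, 100) [589.8  78.4]
```

```bash
cat > rel.py <<'E'
import sys,numpy as np
from station import ctrl
# python3 rel.py x y z yaw  -> tool-frame shift (m) and rz (deg) from the measured pose (tool pointing down)
x,y,z,w=map(float,sys.argv[1:5]); s=ctrl.sense(); p=s['tool_pos']; a=np.radians(s['orientation'][2]); d=np.array([x,y,z])-p
rz=(s['orientation'][2]-w+180)%360-180
print('tx %.4f ty %.4f tz %.4f rz %.2f | t %.1f q6 %.0f'%((d[0]*np.cos(a)+d[1]*np.sin(a))/1e3,(d[0]*np.sin(a)-d[1]*np.cos(a))/1e3,-d[2]/1e3,rz,s['time'],s['q'][5]))
E
python3 rel.py 585 162.5 185 -92.8
python3 -m creep '[{"tx":-0.508,"ty":-0.598,"tz":0.046,"rz":29.2,"hand":0},{"tx":-0.508,"ty":-0.598,"tz":0.046,"rz":29.2,"hand":0},{"tx":-0.508,"ty":-0.598,"tz":0.046,"rz":29.2,"hand":0},{"tx":-0.508,"ty":-0.598,"tz":0.046,"rz":29.2,"hand":0},{"tx":-0.508,"ty":-0.598,"tz":0.046,"rz":29.2,"hand":0},{"tx":-0.508,"ty":-0.598,"tz":0.046,"rz":29.2,"hand":0},{"tx":-0.508,"ty":-0.598,"tz":0.046,"rz":29.2,"hand":0},{"tx":-0.508,"ty":-0.598,"tz":0.046,"rz":29.2,"hand":0},{"tx":-0.508,"ty":-0.598,"tz":0.046,"rz":29.2,"hand":0},{"tx":-0.508,"ty":-0.598,"tz":0.046,"rz":29.2,"hand":0},{"tx":-0.508,"ty":-0.598,"tz":0.046,"rz":29.2,"hand":0},{"tx":-0.508,"ty":-0.598,"tz":0.046,"rz":29.2,"hand":0},{"tx":-0.508,"ty":-0.598,"tz":0.046,"rz":29.2,"hand":0},{"tx":-0.508,"ty":-0.598,"tz":0.046,"rz":29.2,"hand":0},{"tx":-0.508,"ty":-0.598,"tz":0.046,"rz":29.2,"hand":0},{"tx":-0.508,"ty":-0.598,"tz":0.046,"rz":29.2,"hand":0},{"tx":-0.508,"ty":-0.598,"tz":0.046,"rz":29.2,"hand":0},{"tx":-0.508,"ty":-0.598,"tz":0.046,"rz":29.2,"hand":0},{"tx":-0.508,"ty":-0.598,"tz":0.046,"rz":29.2,"hand":0},{"tx":-0.508,"ty":-0.598,"tz":0.046,"rz":29.2,"hand":0}]'; python3 rel.py 585 162.5 185 -92.8
```

```text
tx -0.5104 ty -0.5962 tz 0.0467 rz 29.20 | t 2.4 q6 -6
tx -0.5104 ty -0.5962 tz 0.0467 rz 29.20 | t 2.4 q6 -6validation failed for argument at $[0]...
```

```bash
python3 -m creep '[{"tx":0,"ty":0,"tz":-0.001,"rx":0,"ry":0,"rz":0,"hand":0}]' 2>&1; echo ---; python3 -m creep '[{"tx":0,"ty":0,"tz":-0.001,"hand":0}]' 2>&1;echo ---;  python3 -m creep '[{"tx":-0.5,"ty":0,"tz":-0.001,"rx":0,"ry":0,"rz":0,"hand":0.1}]' 2>&1 | head
```

```text
time: 2.43
tool_pos: [277.9, -559.7, 232.5]
orientation: [-180.0, 0.0, -63.6]
force: [-0.0, -0.5, 0.2]
gripper_width: 92.4
---
validation failed for argument at $[0]...
---
time: 2.52
tool_pos: [260.8, -526.3, 232.1]
orientation: [180.0, -0.2, -63.6]
force: [1.0, -0.0, -0.1]
gripper_width: 86.4
```

All keys are required.

```bash
python3 rel.py 585 162.5 185 -92.8
python3 -m creep '[{"tx":-0.472,"ty":-0.596,"tz":0.047,"rx":0,"ry":0,"rz":29.2,"hand":0},{"tx":-0.472,"ty":-0.596,"tz":0.047,"rx":0,"ry":0,"rz":29.2,"hand":0},{"tx":-0.472,"ty":-0.596,"tz":0.047,"rx":0,"ry":0,"rz":29.2,"hand":0},{"tx":-0.472,"ty":-0.596,"tz":0.047,"rx":0,"ry":0,"rz":29.2,"hand":0},{"tx":-0.472,"ty":-0.596,"tz":0.047,"rx":0,"ry":0,"rz":29.2,"hand":0},{"tx":-0.472,"ty":-0.596,"tz":0.047,"rx":0,"ry":0,"rz":29.2,"hand":0},{"tx":-0.472,"ty":-0.596,"tz":0.047,"rx":0,"ry":0,"rz":29.2,"hand":0},{"tx":-0.472,"ty":-0.596,"tz":0.047,"rx":0,"ry":0,"rz":29.2,"hand":0},{"tx":-0.472,"ty":-0.596,"tz":0.047,"rx":0,"ry":0,"rz":29.2,"hand":0},{"tx":-0.472,"ty":-0.596,"tz":0.047,"rx":0,"ry":0,"rz":29.2,"hand":0},{"tx":-0.472,"ty":-0.596,"tz":0.047,"rx":0,"ry":0,"rz":29.2,"hand":0},{"tx":-0.472,"ty":-0.596,"tz":0.047,"rx":0,"ry":0,"rz":29.2,"hand":0},{"tx":-0.472,"ty":-0.596,"tz":0.047,"rx":0,"ry":0,"rz":29.2,"hand":0},{"tx":-0.472,"ty":-0.596,"tz":0.047,"rx":0,"ry":0,"rz":29.2,"hand":0},{"tx":-0.472,"ty":-0.596,"tz":0.047,"rx":0,"ry":0,"rz":29.2,"hand":0},{"tx":-0.472,"ty":-0.596,"tz":0.047,"rx":0,"ry":0,"rz":29.2,"hand":0},{"tx":-0.472,"ty":-0.596,"tz":0.047,"rx":0,"ry":0,"rz":29.2,"hand":0},{"tx":-0.472,"ty":-0.596,"tz":0.047,"rx":0,"ry":0,"rz":29.2,"hand":0},{"tx":-0.472,"ty":-0.596,"tz":0.047,"rx":0,"ry":0,"rz":29.2,"hand":0},{"tx":-0.472,"ty":-0.596,"tz":0.047,"rx":0,"ry":0,"rz":29.2,"hand":0}]'; python3 rel.py 585 162.5 185 -92.8
```

```text
tx -0.4729 ty -0.5965 tz 0.0471 rz 29.19 | t 2.5 q6 -6
time: 4.18
tool_pos: [584.1, 168.2, 185.1]
orientation: [-180.0, 0.0, -92.6]
force: [-1.0, 0.6, -0.2]
gripper_width: 0.5
tx 0.0056 ty -0.0012 tz 0.0001 rz 0.20 | t 4.2 q6 102
```

```bash
python3 -m creep '[{"tx":0.005,"ty":0,"tz":0.01,"rx":0,"ry":0,"rz":0,"hand":0},{"tx":0.005,"ty":0.003,"tz":0.018,"rx":0,"ry":0,"rz":0,"hand":0},{"tx":0.005,"ty":0.007,"tz":0.026,"rx":0,"ry":0,"rz":0,"hand":0},{"tx":0.005,"ty":0.012,"tz":0.036,"rx":0,"ry":0,"rz":0,"hand":0},{"tx":0.005,"ty":0.017,"tz":0.046,"rx":0,"ry":0,"rz":0,"hand":0},{"tx":0.005,"ty":0.021,"tz":0.056,"rx":0,"ry":0,"rz":0,"hand":0},{"tx":0.005,"ty":0.024,"tz":0.066,"rx":0,"ry":0,"rz":0,"hand":0},{"tx":0.005,"ty":0.026,"tz":0.076,"rx":0,"ry":0,"rz":0,"hand":0},{"tx":0.005,"ty":0.027,"tz":0.084,"rx":0,"ry":0,"rz":0,"hand":0},{"tx":0.005,"ty":0.028,"tz":0.09,"rx":0,"ry":0,"rz":0,"hand":0},{"tx":0.005,"ty":0.028,"tz":0.094,"rx":0,"ry":0,"rz":0,"hand":0},{"tx":0.005,"ty":0.028,"tz":0.094,"rx":0,"ry":0,"rz":0,"hand":0}]'
```

```text
time: 5.18
tool_pos: [555.0, 161.3, 90.9]
orientation: [180.0, -0.0, -92.8]
force: [-0.1, 1.0, 0.8]
gripper_width: 0.4
```

```bash
python3 -m creep '[{"tx":0,"ty":0,"tz":0.002,"rx":0,"ry":0,"rz":0,"hand":0},{"tx":0,"ty":0,"tz":0.003,"rx":0,"ry":0,"rz":0,"hand":0}]'; python3 -m creep '[{"tx":0,"ty":0,"tz":0.001,"rx":0,"ry":0,"rz":0,"hand":0},{"tx":0,"ty":0,"tz":0.001,"rx":0,"ry":0,"rz":0,"hand":0}]'
```

```text
time: 5.35
tool_pos: [555.5, 161.6, 88.9]
orientation: [-180.0, 0.0, -92.8]
force: [-1.5, -0.0, 7.3]
gripper_width: 0.9
time: 5.52
tool_pos: [555.5, 161.7, 88.7]
orientation: [-179.9, 0.0, -92.8]
force: [-2.9, -1.3, 9.5]
gripper_width: 0.7
```

```bash
python3 -m creep '[{"tx":0,"ty":0,"tz":-0.04,"rx":0,"ry":0,"rz":0,"hand":0},{"tx":0,"ty":0,"tz":-0.08,"rx":0,"ry":0,"rz":0,"hand":0},{"tx":0,"ty":0.02,"tz":-0.11,"rx":0,"ry":0,"rz":0,"hand":0.5},{"tx":0,"ty":0.02,"tz":-0.11,"rx":0,"ry":0,"rz":0,"hand":1}]'
python3 - <<'E'
from h import *
a=snap('top','top1.png');b=snap('scene')
A={}
for n,uv in (('top',(438,222)),('scene',(213,320))):
    d,r=maskat(n,'arm1',uv); print(n,round(d,1),r['conf'],r['bbox']); A[n]=r['pixels']
    print(n,fit({n:A[n]},ARM,(456,-317,-.2)))
print('R',fit(A,ARM,(456,-317,-.2)))
for n in('top','scene'): print(n,place(n,'arm1',0,6)); print(place(n,'driver',5,3),place(n,'lever_knob',60,2))
E
```

```text
time: 5.85
tool_pos: [535.2, 163.3, 203.4]
orientation: [-179.6, 0.1, -92.8]
force: [1.4, 0.9, 0.4]
gripper_width: 8.5
top 8.8 0.62 [434.4, 230.0, 19.4, 45.2]
top (array([ 4.55823831e+02, -3.15165176e+02, -2.40639318e-01]), np.float64(0.09425099560910855))
scene 2.1 0.91 [213.2, 322.1, 31.1, 48.1]
scene (array([ 4.58155529e+02, -3.18098578e+02, -2.42715290e-01]), np.float64(0.12252841351393429))
R (array([ 4.55040160e+02, -3.16305604e+02, -2.32387815e-01]), np.float64(0.12001246736449134))
top [(0.69, [231.9, 433.4], [457.1, -314.0]), (0.69, [269.3, 172.3], [351.8, 466.5]), (0.58, [291.4, 437.3], [278.6, -319.1])]
[(0.69, [218.6, 199.9], [504.1, 386.0])] [(0.41, [181.3, 476.0], [596.3, -436.4])]
scene [(0.97, [325.5, 210.1], [451.9, -325.1]), (0.85, [205.2, 428.6], [367.8, 443.6]), (0.83, [285.7, 181.3], [281.1, -323.8]), (0.69, [215.8, 380.0], [327.8, 288.9]), (0.52, [184.6, 362.7], [162.5, 349.4])]
[(0.79, [235.5, 446.1], [513.6, 377.8]), (0.71, [235.9, 444.1], [511.8, 372.0])] [(0.49, [255.5, 396.0], [553.0, 159.3])]
```

View pics/top1.png

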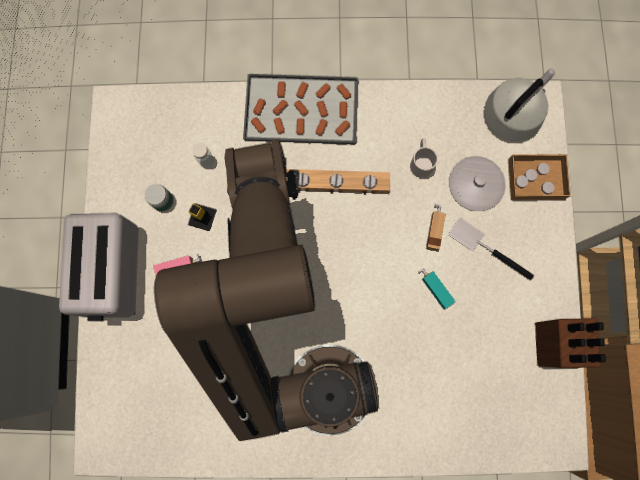

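Only two oak arms are present: R at about (436,230) px and L, hidden here under the robot. The spatula blade sits right of R, so I approach with limited opening and fingertips kept above it.

```bash
python3 rel.py 455.5 -316.5 100 -103.5
```

```text
tx 0.4824 ty 0.0562 tz 0.0968 rz 10.70 | t 6.3 q6 103
```

```bash
python3 -m creep '[{"tx":0.482,"ty":0.056,"tz":0.03,"rx":0,"ry":0,"rz":10.7,"hand":0.58},{"tx":0.482,"ty":0.056,"tz":0.03,"rx":0,"ry":0,"rz":10.7,"hand":0.58},{"tx":0.482,"ty":0.056,"tz":0.03,"rx":0,"ry":0,"rz":10.7,"hand":0.58},{"tx":0.482,"ty":0.056,"tz":0.03,"rx":0,"ry":0,"rz":10.7,"hand":0.58},{"tx":0.482,"ty":0.056,"tz":0.03,"rx":0,"ry":0,"rz":10.7,"hand":0.58},{"tx":0.482,"ty":0.056,"tz":0.03,"rx":0,"ry":0,"rz":10.7,"hand":0.58},{"tx":0.482,"ty":0.056,"tz":0.06,"rx":0,"ry":0,"rz":10.7,"hand":0.58},{"tx":0.482,"ty":0.056,"tz":0.097,"rx":0,"ry":0,"rz":10.7,"hand":0.58},{"tx":0.482,"ty":0.056,"tz":0.097,"rx":0,"ry":0,"rz":10.7,"hand":0.58},{"tx":0.482,"ty":0.056,"tz":0.097,"rx":0,"ry":0,"rz":10.7,"hand":0.58},{"tx":0.482,"ty":0.056,"tz":0.097,"rx":0,"ry":0,"rz":10.7,"hand":0.58},{"tx":0.482,"ty":0.056,"tz":0.097,"rx":0,"ry":0,"rz":10.7,"hand":0.58},{"tx":0.482,"ty":0.056,"tz":0.097,"rx":0,"ry":0,"rz":10.7,"hand":0.58},{"tx":0.482,"ty":0.056,"tz":0.097,"rx":0,"ry":0,"rz":10.7,"hand":0.58},{"tx":0.482,"ty":0.056,"tz":0.097,"rx":0,"ry":0,"rz":10.7,"hand":0.58}]'
python3 - <<'E'
from h import *
b=snap('scene','s2.png',(130,230,330,380),4)
d,r=maskat('scene','arm1',(213,320)); print(r['conf'],fit({'scene':r['pixels']},ARM,(456,-317,-.2)))
E
python3 rel.py 455.5 -316.5 30 -103.5
```

```text
time: 7.6
tool_pos: [455.5, -315.8, 100.4]
orientation: [180.0, 0.0, -103.5]
force: [0.3, 0.3, 0.4]
gripper_width: 54.8
0.71 (array([ 4.56337307e+02, -3.17876936e+02, -2.15944554e-01]), np.float64(0.09915014164305946))
tx 0.0015 ty 0.0002 tz 0.0711 rz 0.07 | t 7.7 q6 62
```

View pics/s2.png

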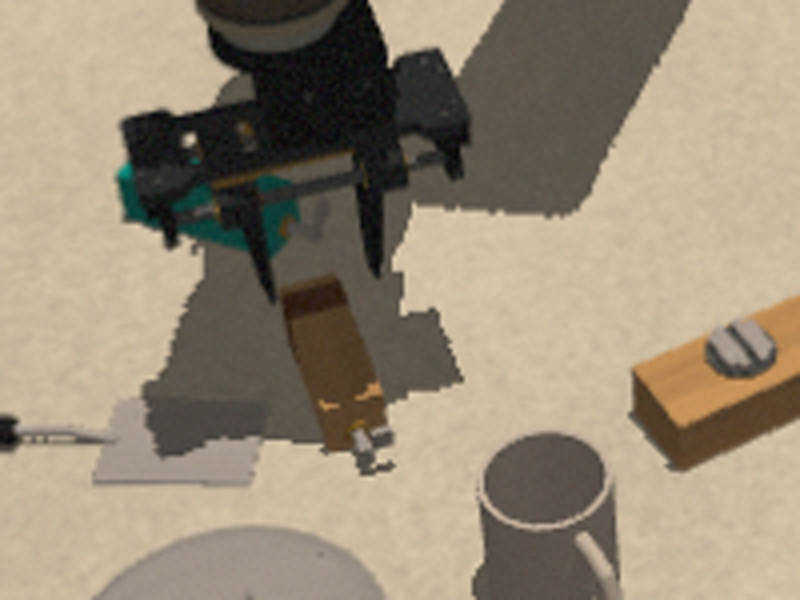

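The jaws straddle arm R (centre ~ (335,360) in the crop) and the spatula is clear. I descend and grip.

```bash
python3 -m creep '[{"tx":0.0015,"ty":0,"tz":0.035,"rx":0,"ry":0,"rz":0,"hand":0.58},{"tx":0.0015,"ty":0,"tz":0.06,"rx":0,"ry":0,"rz":0,"hand":0.58},{"tx":0.0015,"ty":0,"tz":0.073,"rx":0,"ry":0,"rz":0,"hand":0.58},{"tx":0.0015,"ty":0,"tz":0.073,"rx":0,"ry":0,"rz":0,"hand":0.58},{"tx":0.0015,"ty":0,"tz":0.073,"rx":0,"ry":0,"rz":0,"hand":0.3},{"tx":0.0015,"ty":0,"tz":0.073,"rx":0,"ry":0,"rz":0,"hand":0.3},{"tx":0.0015,"ty":0,"tz":0.073,"rx":0,"ry":0,"rz":0,"hand":0.3},{"tx":0.0015,"ty":0,"tz":0.073,"rx":0,"ry":0,"rz":0,"hand":0.3},{"tx":0.0015,"ty":0,"tz":0.073,"rx":0,"ry":0,"rz":0,"hand":0.3}]' 25
```

```text
time: 8.45
tool_pos: [455.9, -317.7, 29.0]
orientation: [-179.9, -0.1, -103.5]
force: [0.6, 2.1, 7.9]
gripper_width: 36.2
```

```bash
python3 -m creep '[{"tx":0,"ty":0,"tz":-0.02,"rx":0,"ry":0,"rz":0,"hand":0.3},{"tx":0,"ty":0,"tz":-0.05,"rx":0,"ry":0,"rz":0,"hand":0.3},{"tx":0,"ty":0,"tz":-0.05,"rx":0,"ry":0,"rz":0,"hand":0.3}]' 25; python3 rel.py 480.1 -116.5 60 -92.83
```

```text
time: 8.7
tool_pos: [456.7, -318.6, 82.1]
orientation: [-179.7, -0.2, -103.5]
force: [0.9, -0.7, -1.0]
gripper_width: 36.1
tx -0.2020 ty 0.0245 tz 0.0221 rz -10.67 | t 8.7 q6 62
```

```bash
python3 -m creep '[{"tx":-0.202,"ty":0.0245,"tz":0,"rx":0,"ry":0,"rz":-10.67,"hand":0.3},{"tx":-0.202,"ty":0.0245,"tz":0,"rx":0,"ry":0,"rz":-10.67,"hand":0.3},{"tx":-0.202,"ty":0.0245,"tz":0,"rx":0,"ry":0,"rz":-10.67,"hand":0.3},{"tx":-0.202,"ty":0.0245,"tz":0,"rx":0,"ry":0,"rz":-10.67,"hand":0.3},{"tx":-0.202,"ty":0.0245,"tz":0,"rx":0,"ry":0,"rz":-10.67,"hand":0.3},{"tx":-0.202,"ty":0.0245,"tz":0.02,"rx":0,"ry":0,"rz":-10.67,"hand":0.3},{"tx":-0.202,"ty":0.0245,"tz":0.03,"rx":0,"ry":0,"rz":-10.67,"hand":0.3},{"tx":-0.202,"ty":0.0245,"tz":0.03,"rx":0,"ry":0,"rz":-10.67,"hand":0.3},{"tx":-0.202,"ty":0.0245,"tz":0.03,"rx":0,"ry":0,"rz":-10.67,"hand":0.3}]' 25
python3 - <<'E'
from h import *
a=snap('top','t3.png',(330,140,450,260),5)
b=snap('scene','s3.png',(240,230,400,350),5)
A={}
for n in('top','scene'):
    uv=proj(n,[480,-117,40])[0]; d,r=maskat(n,'arm1',uv); print(n,d,r['conf'],fit({n:r['pixels']},ARM,(480,-117,-.05)))
for n in('top','scene'): print(n,place(n,'socket1',0),place(n,'cam1_head',40),place(n,'cam2_head',40),place(n,'cam3_head',40))
E
python3 rel.py 485.1 -116.7 30.5 -92.83
```

```text
time: 9.45
tool_pos: [478.5, -116.1, 47.4]
orientation: [179.9, 0.0, -92.9]
force: [0.2, 0.1, -1.2]
gripper_width: 36.0
top 85.70493966651024 0.27 (array([ 4.76e+02, -1.21e+02, -1.00e-01]), np.float64(1.0))
scene 10.751068942391722 0.93 (array([ 4.82383060e+02, -1.05043152e+02, -2.09388243e-01]), np.float64(0.3499458288190682))
top [(0.72, [193.7, 336.1], [577.3, -24.2])] [(0.42, [220.0, 199.2], [492.4, 380.4]), (0.4, [181.6, 372.9], [603.0, -133.3]), (0.16, [160.5, 204.7], [674.7, 369.2])] [(0.64, [179.3, 335.8], [611.1, -23.4]), (0.43, [202.0, 162.5], [548.5, 492.5])] [(0.68, [203.5, 165.7], [543.8, 482.6]), (0.55, [179.5, 301.7], [611.6, 77.7])]
scene [(0.83, [304.3, 342.2], [571.4, -22.4]), (0.66, [322.7, 312.3], [582.5, -118.6]), (0.59, [293.7, 380.8], [595.0, 80.5]), (0.42, [335.7, 133.6], [380.3, -486.6])] [(0.45, [316.5, 315.4], [602.9, -122.5])] [(0.45, [302.7, 348.2], [608.5, -32.0]), (0.25, [294.6, 288.0], [502.8, -136.3])] [(0.28, [293.5, 286.8], [497.8, -136.6])]
tx 0.0010 ty -0.0064 tz 0.0173 rz -0.00 | t 10.1 q6 72
```

```bash
python3 -c "
import cv2,numpy as np
cv2.imwrite('pics/j3.png',np.hstack([cv2.resize(cv2.imread('pics/t3.png'),(400,400)),cv2.resize(cv2.imread('pics/s3.png')[:,100:700],(400,400))]))"
```

```text
(no output)
```

View pics/j3.png

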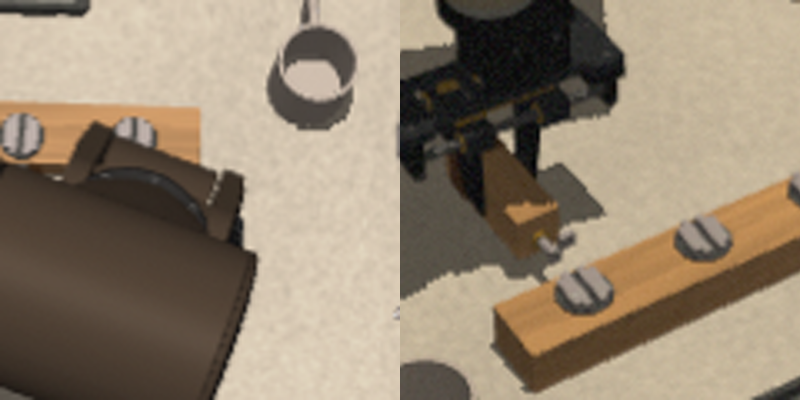

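The arm is in the jaws level, bolt facing the right socket's cam (crop ~ (585,290)). I lower it and advance in small steps, watching the force.

```bash
python3 -m creep '[{"tx":0.001,"ty":-0.0064,"tz":0.0165,"rx":0,"ry":0,"rz":0,"hand":0.3},{"tx":0.001,"ty":-0.0064,"tz":0.0165,"rx":0,"ry":0,"rz":0,"hand":0.3},{"tx":0.001,"ty":-0.0064,"tz":0.0165,"rx":0,"ry":0,"rz":0,"hand":0.3}]' 25; python3 -m creep '[{"tx":0,"ty":-0.008,"tz":0,"rx":0,"ry":0,"rz":0,"hand":0.3},{"tx":0,"ty":-0.015,"tz":0,"rx":0,"ry":0,"rz":0,"hand":0.3},{"tx":0,"ty":-0.02,"tz":0,"rx":0,"ry":0,"rz":0,"hand":0.3},{"tx":0,"ty":-0.02,"tz":0,"rx":0,"ry":0,"rz":0,"hand":0.3}]' 25
```

```text
time: 10.3
tool_pos: [484.7, -116.5, 30.9]
orientation: [179.9, 0.0, -92.8]
force: [0.1, 1.9, -0.9]
gripper_width: 36.2
time: 10.63
tool_pos: [502.4, -116.4, 31.0]
orientation: [179.5, 0.1, -92.8]
force: [-14.4, 3.5, 2.8]
gripper_width: 35.8
```

```bash
python3 -m creep '[{"tx":0,"ty":0.005,"tz":0,"rx":0,"ry":0,"rz":0,"hand":0.3},{"tx":0.003,"ty":0.005,"tz":0,"rx":0,"ry":0,"rz":0,"hand":0.3},{"tx":0.003,"ty":0.0,"tz":0,"rx":0,"ry":0,"rz":0,"hand":0.3},{"tx":0.003,"ty":-0.002,"tz":0,"rx":0,"ry":0,"rz":0,"hand":0.3},{"tx":0.003,"ty":-0.002,"tz":0,"rx":0,"ry":0,"rz":0,"hand":0.3}]' 25; python3 -m creep '[{"tx":0,"ty":0.007,"tz":0,"rx":0,"ry":0,"rz":0,"hand":0.3},{"tx":-0.006,"ty":0.007,"tz":0,"rx":0,"ry":0,"rz":0,"hand":0.3},{"tx":-0.006,"ty":0.002,"tz":0,"rx":0,"ry":0,"rz":0,"hand":0.3},{"tx":-0.006,"ty":0,"tz":0,"rx":0,"ry":0,"rz":0,"hand":0.3},{"tx":-0.006,"ty":0,"tz":0,"rx":0,"ry":0,"rz":0,"hand":0.3}]' 25
```

```text
time: 11.05
tool_pos: [508.1, -121.1, 31.5]
orientation: [-179.9, -0.0, -92.8]
force: [0.1, 0.4, -1.8]
gripper_width: 35.8
time: 11.47
tool_pos: [503.4, -113.6, 30.6]
orientation: [179.5, 0.1, -92.8]
force: [-17.4, -3.5, 4.4]
gripper_width: 35.9
```

```bash
python3 -m creep '[{"tx":0,"ty":0.007,"tz":0,"rx":0,"ry":0,"rz":0,"hand":0.3},{"tx":0.006,"ty":0.007,"tz":0,"rx":0,"ry":0,"rz":0,"hand":0.3},{"tx":0.006,"ty":0.0,"tz":0,"rx":0,"ry":0,"rz":0,"hand":0.3},{"tx":0.006,"ty":-0.004,"tz":0,"rx":0,"ry":0,"rz":0,"hand":0.3},{"tx":0.006,"ty":-0.007,"tz":0,"rx":0,"ry":0,"rz":0,"hand":0.3},{"tx":0.006,"ty":-0.007,"tz":0,"rx":0,"ry":0,"rz":0,"hand":0.3}]' 25; python3 -m creep '[{"tx":0.003,"ty":0,"tz":0,"rx":0,"ry":0,"rz":0,"hand":0.3},{"tx":0.003,"ty":0,"tz":0,"rx":0,"ry":0,"rz":0,"hand":0.3}]' 25; python3 -m creep '[{"tx":-0.006,"ty":0,"tz":0,"rx":0,"ry":0,"rz":0,"hand":0.3},{"tx":-0.006,"ty":0,"tz":0,"rx":0,"ry":0,"rz":0,"hand":0.3}]' 25
```

```text
time: 11.97
tool_pos: [515.0, -121.2, 31.1]
orientation: [-179.9, -0.0, -92.8]
force: [1.5, -1.1, -3.8]
gripper_width: 36.3
time: 12.13
tool_pos: [514.1, -123.9, 31.2]
orientation: [-180.0, 0.0, -92.8]
force: [3.6, 8.0, -3.8]
gripper_width: 35.6
time: 12.3
tool_pos: [514.2, -117.9, 31.2]
orientation: [-180.0, -0.0, -92.8]
force: [1.1, -2.2, -5.4]
gripper_width: 35.7
```

```bash
python3 -m creep '[{"tx":0.003,"ty":0,"tz":0,"rx":0,"ry":0,"rz":0,"hand":0.3},{"tx":0.003,"ty":-0.004,"tz":0,"rx":0,"ry":0,"rz":0,"hand":0.3},{"tx":0.003,"ty":-0.008,"tz":0.0005,"rx":0,"ry":0,"rz":0,"hand":0.3},{"tx":0.003,"ty":-0.01,"tz":0.001,"rx":0,"ry":0,"rz":0,"hand":0.3},{"tx":0.003,"ty":-0.01,"tz":0.001,"rx":0,"ry":0,"rz":0,"hand":0.3}]' 25;  python3 -m creep '[{"tx":0,"ty":-0.002,"tz":0.0005,"rx":0,"ry":0,"rz":0,"hand":0.3},{"tx":0,"ty":-0.003,"tz":0.0005,"rx":0,"ry":0,"rz":0,"hand":0.3},{"tx":0,"ty":-0.003,"tz":0.0005,"rx":0,"ry":0,"rz":0,"hand":0.3}]' 25
```

```text
time: 12.72
tool_pos: [524.3, -121.8, 30.2]
orientation: [-180.0, -0.0, -92.8]
force: [-1.9, -0.1, -0.6]
gripper_width: 35.8
time: 12.97
tool_pos: [526.6, -121.7, 29.7]
orientation: [180.0, 0.0, -92.8]
force: [-3.6, -0.3, 0.6]
gripper_width: 36.1
```

```bash
python3 -m creep '[{"tx":0,"ty":-0.001,"tz":0,"rx":0,"ry":0,"rz":0,"hand":0.3},{"tx":0,"ty":-0.002,"tz":0,"rx":0,"ry":0,"rz":0,"hand":0.3},{"tx":0,"ty":-0.002,"tz":0,"rx":0,"ry":0,"rz":0,"hand":0.3}]' 25;  python3 -m creep '[{"tx":0,"ty":-0.002,"tz":0,"rx":0,"ry":0,"rz":0,"hand":0.3},{"tx":0,"ty":-0.002,"tz":0,"rx":0,"ry":0,"rz":0,"hand":0.3}]' 25
```

```text
time: 13.22
tool_pos: [526.9, -121.6, 29.6]
orientation: [179.7, 0.0, -92.8]
force: [-11.8, -2.8, 5.6]
gripper_width: 35.9
time: 13.38
tool_pos: [527.3, -121.5, 29.5]
orientation: [179.5, 0.1, -92.8]
force: [-20.5, -4.3, 9.5]
gripper_width: 35.7
```

Arm R is flush against the rail (contact at TCP x≈526.7). I release it and lift straight up.

```bash
python3 -m creep '[{"tx":0,"ty":0.004,"tz":0,"rx":0,"ry":0,"rz":0,"hand":0.3},{"tx":0,"ty":0.004,"tz":0,"rx":0,"ry":0,"rz":0,"hand":0.45},{"tx":0,"ty":0.004,"tz":0,"rx":0,"ry":0,"rz":0,"hand":0.55},{"tx":0,"ty":0.004,"tz":0,"rx":0,"ry":0,"rz":0,"hand":0.55},{"tx":0,"ty":0.004,"tz":-0.03,"rx":0,"ry":0,"rz":0,"hand":0.55},{"tx":0,"ty":0.004,"tz":-0.07,"rx":0,"ry":0,"rz":0,"hand":0.55},{"tx":0,"ty":0.004,"tz":-0.1,"rx":0,"ry":0,"rz":0,"hand":0.55}]'; python3 rel.py 450 130 170 71;python3 - <<'E'
from h import *
snap('top'); snap('scene'); A={}
for n,uv in (('top',(236,270)),('scene',(379,213))):
    d,r=maskat(n,'arm1',uv); print(n,round(d,1),r['conf'],r['bbox']); A[n]=r['pixels']; print(fit({n:A[n]},ARM,(335,272,-.34)))
E
```

```text
time: 13.97
tool_pos: [527.4, -121.8, 131.7]
orientation: [-179.9, -0.0, -92.8]
force: [0.1, 0.2, 0.9]
gripper_width: 52.3
tx -0.2477 ty 0.0897 tz -0.0383 rz -163.82 | t 14.0 q6 73
top 61.5 0.73 [174.6, 267.1, 51.2, 20.9]
(array([331.  , 268.  ,  -0.39]), np.float64(1.0))
scene 1.9 0.7 [379.2, 214.9, 27.8, 35.0]
(array([ 3.35071403e+02,  2.72652232e+02, -3.07490582e-01]), np.float64(0.08183776022972))
```

```bash
python3 rel.py 335.5 272.8 120 71; python3 -m creep '[{"tx":-0.09,"ty":0.0,"tz":-0.02,"rx":0,"ry":0,"rz":-70,"hand":0.6},{"tx":-0.09,"ty":0.0,"tz":-0.02,"rx":0,"ry":0,"rz":-70,"hand":0.6},{"tx":-0.09,"ty":0.0,"tz":-0.02,"rx":0,"ry":0,"rz":-70,"hand":0.6},{"tx":-0.09,"ty":0.0,"tz":-0.02,"rx":0,"ry":0,"rz":-70,"hand":0.6},{"tx":-0.18,"ty":0.05,"tz":-0.02,"rx":0,"ry":0,"rz":-70,"hand":0.6},{"tx":-0.18,"ty":0.05,"tz":-0.02,"rx":0,"ry":0,"rz":-70,"hand":0.6},{"tx":-0.18,"ty":0.05,"tz":-0.02,"rx":0,"ry":0,"rz":-70,"hand":0.6},{"tx":-0.18,"ty":0.05,"tz":-0.02,"rx":0,"ry":0,"rz":-70,"hand":0.6},{"tx":-0.27,"ty":0.11,"tz":-0.01,"rx":0,"ry":0,"rz":-100,"hand":0.6},{"tx":-0.27,"ty":0.11,"tz":-0.01,"rx":0,"ry":0,"rz":-100,"hand":0.6},{"tx":-0.27,"ty":0.11,"tz":-0.01,"rx":0,"ry":0,"rz":-100,"hand":0.6},{"tx":-0.27,"ty":0.11,"tz":-0.01,"rx":0,"ry":0,"rz":-100,"hand":0.6},{"tx":-0.27,"ty":0.11,"tz":-0.01,"rx":0,"ry":0,"rz":-100,"hand":0.6},{"tx":-0.27,"ty":0.11,"tz":-0.01,"rx":0,"ry":0,"rz":-140,"hand":0.6},{"tx":-0.36,"ty":0.2,"tz":0,"rx":0,"ry":0,"rz":-163.8,"hand":0.6},{"tx":-0.36,"ty":0.2,"tz":0,"rx":0,"ry":0,"rz":-163.8,"hand":0.6},{"tx":-0.36,"ty":0.2,"tz":0,"rx":0,"ry":0,"rz":-163.8,"hand":0.6},{"tx":-0.36,"ty":0.2,"tz":0,"rx":0,"ry":0,"rz":-163.8,"hand":0.6}]'; python3 rel.py 335.5 272.8 120 71
```

```text
tx -0.3847 ty 0.2110 tz 0.0104 rz -163.82 | t 14.2 q6 73
time: 15.67
tool_pos: [340.3, 250.3, 128.1]
orientation: [-179.9, 0.2, 36.7]
force: [-0.3, -0.2, 0.2]
gripper_width: 56.9
tx 0.0096 ty -0.0210 tz 0.0081 rz -34.35 | t 15.7 q6 -9
```

```bash
python3 -m creep '[{"tx":0.0096,"ty":-0.021,"tz":0.008,"rx":0,"ry":0,"rz":-34.3,"hand":0.6},{"tx":0.0096,"ty":-0.021,"tz":0.008,"rx":0,"ry":0,"rz":-34.3,"hand":0.6},{"tx":0.0096,"ty":-0.021,"tz":0.008,"rx":0,"ry":0,"rz":-34.3,"hand":0.6},{"tx":0.0096,"ty":-0.021,"tz":0.008,"rx":0,"ry":0,"rz":-34.3,"hand":0.6},{"tx":0.0096,"ty":-0.021,"tz":0.008,"rx":0,"ry":0,"rz":-34.3,"hand":0.6},{"tx":0.0096,"ty":-0.021,"tz":0.008,"rx":0,"ry":0,"rz":-34.3,"hand":0.6},{"tx":0.0096,"ty":-0.021,"tz":0.008,"rx":0,"ry":0,"rz":-34.3,"hand":0.6}]'; python3 rel.py 335.5 272.8 29 71
python3 - <<'E'
from h import *
b=snap('scene','s4.png',(290,100,490,330),2.6)
d,r=maskat('scene','arm1',(379,213)); print(d,r['conf'],fit({'scene':r['pixels']},ARM,(335,272,-.34)))
E
```

```text
time: 16.25
tool_pos: [340.0, 270.2, 120.8]
orientation: [-179.9, 0.1, 70.2]
force: [-0.6, -0.2, 0.5]
gripper_width: 57.2
tx 0.0009 ty -0.0051 tz 0.0918 rz -0.80 | t 16.2 q6 -40
3.5014282800023198 0.78 (array([ 3.37228057e+02,  2.70584546e+02, -3.24390136e-01]), np.float64(0.06290875116786043))
```

View pics/s4.png

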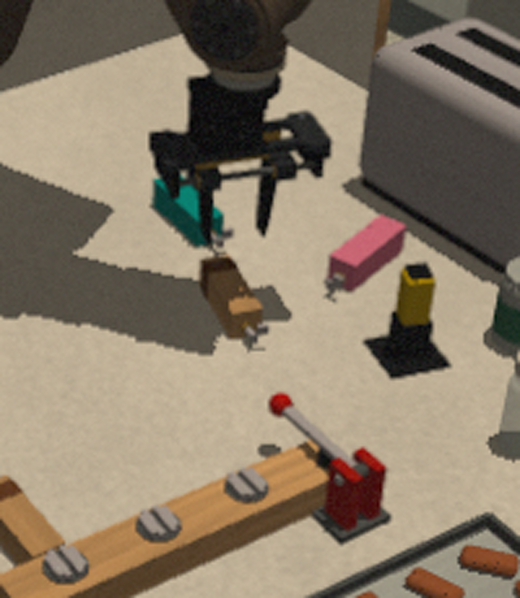

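Arm L (crop ~ (232,298)) lies between the jaws. The lever's knob (280,404) is down, and arm R sits at the right socket. I grip L.

```bash
python3 -m creep '[{"tx":0.0,"ty":-0.004,"tz":0.035,"rx":0,"ry":0,"rz":-0.8,"hand":0.6},{"tx":0,"ty":-0.004,"tz":0.07,"rx":0,"ry":0,"rz":-0.8,"hand":0.6},{"tx":0,"ty":-0.004,"tz":0.092,"rx":0,"ry":0,"rz":-0.8,"hand":0.6},{"tx":0,"ty":-0.004,"tz":0.092,"rx":0,"ry":0,"rz":-0.8,"hand":0.6},{"tx":0,"ty":-0.004,"tz":0.092,"rx":0,"ry":0,"rz":-0.8,"hand":0.3},{"tx":0,"ty":-0.004,"tz":0.092,"rx":0,"ry":0,"rz":-0.8,"hand":0.3},{"tx":0,"ty":-0.004,"tz":0.092,"rx":0,"ry":0,"rz":-0.8,"hand":0.3},{"tx":0,"ty":-0.004,"tz":0.092,"rx":0,"ry":0,"rz":-0.8,"hand":0.3},{"tx":0,"ty":-0.004,"tz":0.092,"rx":0,"ry":0,"rz":-0.8,"hand":0.3}]' 25; python3 -m creep '[{"tx":0,"ty":0,"tz":-0.02,"rx":0,"ry":0,"rz":0,"hand":0.3},{"tx":0,"ty":0,"tz":-0.05,"rx":0,"ry":0,"rz":0,"hand":0.3},{"tx":0,"ty":0,"tz":-0.05,"rx":0,"ry":0,"rz":0,"hand":0.3}]' 25; python3 rel.py 485.5 -19.2 65 87.17
```

```text
time: 17.1
tool_pos: [337.1, 272.0, 31.0]
orientation: [179.9, -0.1, 71.2]
force: [-0.0, -0.0, 9.5]
gripper_width: 35.8
time: 17.35
tool_pos: [337.6, 272.4, 83.6]
orientation: [179.8, -0.2, 71.2]
force: [0.3, 1.3, -1.0]
gripper_width: 35.5
tx -0.2283 ty 0.2340 tz 0.0186 rz -15.98 | t 17.4 q6 -41
```

```bash
python3 -m creep '[{"tx":-0.228,"ty":0.234,"tz":0,"rx":0,"ry":0,"rz":-16,"hand":0.3},{"tx":-0.228,"ty":0.234,"tz":0,"rx":0,"ry":0,"rz":-16,"hand":0.3},{"tx":-0.228,"ty":0.234,"tz":0,"rx":0,"ry":0,"rz":-16,"hand":0.3},{"tx":-0.228,"ty":0.234,"tz":0,"rx":0,"ry":0,"rz":-16,"hand":0.3},{"tx":-0.228,"ty":0.234,"tz":0,"rx":0,"ry":0,"rz":-16,"hand":0.3},{"tx":-0.228,"ty":0.234,"tz":0,"rx":0,"ry":0,"rz":-16,"hand":0.3},{"tx":-0.228,"ty":0.234,"tz":0,"rx":0,"ry":0,"rz":-16,"hand":0.3},{"tx":-0.228,"ty":0.234,"tz":0,"rx":0,"ry":0,"rz":-16,"hand":0.3},{"tx":-0.228,"ty":0.234,"tz":0,"rx":0,"ry":0,"rz":-16,"hand":0.3},{"tx":-0.228,"ty":0.234,"tz":0.02,"rx":0,"ry":0,"rz":-16,"hand":0.3},{"tx":-0.228,"ty":0.234,"tz":0.03,"rx":0,"ry":0,"rz":-16,"hand":0.3},{"tx":-0.228,"ty":0.234,"tz":0.03,"rx":0,"ry":0,"rz":-16,"hand":0.3},{"tx":-0.228,"ty":0.234,"tz":0.03,"rx":0,"ry":0,"rz":-16,"hand":0.3}]' 25;python3 rel.py 485.5 -19.2 32 87.17
```

```text
time: 18.43
tool_pos: [483.8, -19.1, 49.4]
orientation: [-179.9, -0.0, 87.2]
force: [0.7, 0.5, -1.6]
gripper_width: 36.0
tx -0.0001 ty 0.0017 tz 0.0174 rz 0.06 | t 18.4 q6 -97
```

Now tool x is the rail's +y, and +ty points into the rail.

```bash
python3 -m creep '[{"tx":0,"ty":0.0017,"tz":0.0172,"rx":0,"ry":0,"rz":0,"hand":0.3},{"tx":0,"ty":0.0017,"tz":0.0172,"rx":0,"ry":0,"rz":0,"hand":0.3},{"tx":0,"ty":0.0017,"tz":0.0172,"rx":0,"ry":0,"rz":0,"hand":0.3}]' 25; python3 -m creep '[{"tx":0,"ty":0.008,"tz":0,"rx":0,"ry":0,"rz":0,"hand":0.3},{"tx":0,"ty":0.016,"tz":0,"rx":0,"ry":0,"rz":0,"hand":0.3},{"tx":0,"ty":0.021,"tz":0,"rx":0,"ry":0,"rz":0,"hand":0.3},{"tx":0,"ty":0.025,"tz":0,"rx":0,"ry":0,"rz":0,"hand":0.3},{"tx":0,"ty":0.025,"tz":0,"rx":0,"ry":0,"rz":0,"hand":0.3}]' 25
```

```text
time: 18.68
tool_pos: [485.9, -19.2, 32.8]
orientation: [-180.0, -0.0, 87.2]
force: [0.3, 0.8, -1.7]
gripper_width: 36.1
time: 19.1
tool_pos: [512.2, -21.0, 32.8]
orientation: [179.9, 0.0, 87.2]
force: [-0.4, -0.7, -1.8]
gripper_width: 36.1
```

```bash
python3 -m creep '[{"tx":0,"ty":0.005,"tz":0,"rx":0,"ry":0,"rz":0,"hand":0.3},{"tx":0,"ty":0.01,"tz":0.001,"rx":0,"ry":0,"rz":0,"hand":0.3},{"tx":0,"ty":0.015,"tz":0.0015,"rx":0,"ry":0,"rz":0,"hand":0.3},{"tx":0,"ty":0.015,"tz":0.0015,"rx":0,"ry":0,"rz":0,"hand":0.3}]' 25;python3 -m creep '[{"tx":0,"ty":0.003,"tz":0,"rx":0,"ry":0,"rz":0,"hand":0.3},{"tx":0,"ty":0.005,"tz":0,"rx":0,"ry":0,"rz":0,"hand":0.3},{"tx":0,"ty":0.005,"tz":0,"rx":0,"ry":0,"rz":0,"hand":0.3}]' 25
```

```text
time: 19.43
tool_pos: [526.7, -21.7, 31.0]
orientation: [-180.0, 0.0, 87.2]
force: [-0.1, -0.2, 0.7]
gripper_width: 36.2
time: 19.68
tool_pos: [530.3, -21.9, 31.0]
orientation: [-179.9, -0.0, 87.2]
force: [-6.2, -0.5, 5.4]
gripper_width: 36.1
```

```bash
python3 -m creep '[{"tx":0,"ty":0.001,"tz":0,"rx":0,"ry":0,"rz":0,"hand":0.3},{"tx":0,"ty":0.002,"tz":0,"rx":0,"ry":0,"rz":0,"hand":0.3},{"tx":0,"ty":0.002,"tz":0,"rx":0,"ry":0,"rz":0,"hand":0.3}]' 25; python3 -m creep '[{"tx":0,"ty":-0.001,"tz":0,"rx":0,"ry":0,"rz":0,"hand":0.3},{"tx":0,"ty":-0.003,"tz":0,"rx":0,"ry":0,"rz":0,"hand":0.45},{"tx":0,"ty":-0.003,"tz":0,"rx":0,"ry":0,"rz":0,"hand":0.55},{"tx":0,"ty":-0.003,"tz":0,"rx":0,"ry":0,"rz":0,"hand":0.55},{"tx":0,"ty":-0.003,"tz":-0.03,"rx":0,"ry":0,"rz":0,"hand":0.55},{"tx":0,"ty":-0.003,"tz":-0.07,"rx":0,"ry":0,"rz":0,"hand":0.55},{"tx":0,"ty":-0.003,"tz":-0.12,"rx":0,"ry":0,"rz":0,"hand":0.55}]'; python3 rel.py 511 382 170 90
```

```text
time: 19.93
tool_pos: [530.6, -21.8, 30.9]
orientation: [-179.7, -0.0, 87.2]
force: [-13.9, -1.9, 9.9]
gripper_width: 35.6
time: 20.52
tool_pos: [529.7, -21.8, 143.2]
orientation: [-179.9, -0.0, 87.2]
force: [0.8, 0.1, 0.7]
gripper_width: 52.3
tx 0.4024 ty -0.0386 tz -0.0268 rz -2.82 | t 20.5 q6 -97
```

Run:
```python
from h import *
a=snap('top');b=snap('scene','s5.png',(400,170,500,260),4)
cv2.imwrite('pics/j5.png',np.hstack([cv2.resize(a[185:245,170:236,::-1],(400,360),interpolation=2),cv2.imread('pics/s5.png')]))
M={'driver':{},'stand':{}}
for q in M:
  for n in('top','scene'):
    rs=ctrl.masks_of(n,q); print(q,n,[(round(r['conf'],2),r['bbox'],int(r['pixels'].sum())) for r in rs[:2]])
    if rs: M[q][n]=rs[0]['pixels']
H=[box(-15,15,-15,15,50,112)]; S=[box(-35,35,-35,35,0,4),box(-16.5,16.5,-16.5,16.5,0,50)]
for k in M['driver']:
    print('D',k,sorted([(round(f,3),p.round(2).tolist()) for p,f in (fit({k:M['driver'][k]},H,(511,382,y),8) for y in(-.3,.2,.6))])[:2])
print('D',sorted([(round(f,3),p.round(2).tolist()) for p,f in (fit(M['driver'],H,(511,382,y),8) for y in(-.3,.2,.6))])[:2])
SD=S+H; U={n:M['driver'][n]|M['stand'][n] for n in M['driver']}
print('S',sorted([(round(f,3),p.round(2).tolist()) for p,f in (fit(U,SD,(511,382,y),4) for y in(-.3,.2,.6))])[:2])
```

```text
driver top [(0.66, [197.5, 210.5, 18.2, 14.6], 176), (0.61, [375.0, 182.2, 8.7, 15.7], 64)]
driver scene [(0.85, [447.9, 211.8, 11.8, 21.2], 282), (0.4, [384.5, 286.7, 20.4, 13.2], 187)]
stand top [(0.59, [203.1, 217.5, 30.1, 23.8], 405), (0.24, [478.3, 186.0, 59.4, 54.4], 2395)]
stand scene [(0.66, [446.8, 231.9, 34.7, 23.3], 531)]
D top [(np.float64(0.092), [509.65, 381.13, 0.96]), (np.float64(0.094), [509.57, 381.11, -0.61])]
D scene [(np.float64(0.142), [511.76, 380.48, -0.67]), (np.float64(0.151), [513.18, 378.56, 0.53])]
D [(np.float64(0.123), [510.1, 381.8, -0.61]), (np.float64(0.174), [510.38, 381.8, 0.59])]
S [(np.float64(0.099), [511.91, 380.8, -0.31]), (np.float64(0.1), [511.9, 380.93, -0.31])]
```

View pics/j5.png

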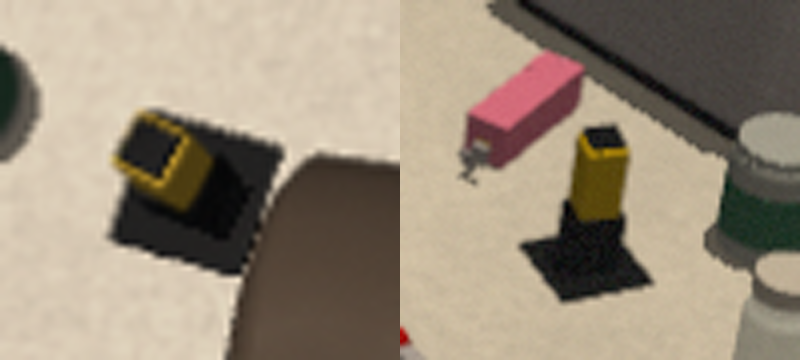

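The handle is turned about −35° (mod 90) and sits at (510.8, 381.3). I approach with yaw 55.

```bash
python3 rel.py 510.8 381.3 160 55; python3 -m creep '[{"tx":0.402,"ty":-0.039,"tz":-0.017,"rx":0,"ry":0,"rz":32.2,"hand":0.62},{"tx":0.402,"ty":-0.039,"tz":-0.017,"rx":0,"ry":0,"rz":32.2,"hand":0.62},{"tx":0.402,"ty":-0.039,"tz":-0.017,"rx":0,"ry":0,"rz":32.2,"hand":0.62},{"tx":0.402,"ty":-0.039,"tz":-0.017,"rx":0,"ry":0,"rz":32.2,"hand":0.62},{"tx":0.402,"ty":-0.039,"tz":-0.017,"rx":0,"ry":0,"rz":32.2,"hand":0.62},{"tx":0.402,"ty":-0.039,"tz":-0.017,"rx":0,"ry":0,"rz":32.2,"hand":0.62},{"tx":0.402,"ty":-0.039,"tz":-0.017,"rx":0,"ry":0,"rz":32.2,"hand":0.62},{"tx":0.402,"ty":-0.039,"tz":-0.017,"rx":0,"ry":0,"rz":32.2,"hand":0.62},{"tx":0.402,"ty":-0.039,"tz":-0.017,"rx":0,"ry":0,"rz":32.2,"hand":0.62},{"tx":0.402,"ty":-0.039,"tz":-0.017,"rx":0,"ry":0,"rz":32.2,"hand":0.62},{"tx":0.402,"ty":-0.039,"tz":-0.017,"rx":0,"ry":0,"rz":32.2,"hand":0.62},{"tx":0.402,"ty":-0.039,"tz":-0.017,"rx":0,"ry":0,"rz":32.2,"hand":0.62},{"tx":0.402,"ty":-0.039,"tz":-0.017,"rx":0,"ry":0,"rz":32.2,"hand":0.62},{"tx":0.402,"ty":-0.039,"tz":-0.017,"rx":0,"ry":0,"rz":32.2,"hand":0.62}]'; python3 rel.py 510.8 381.3 78 55
python3 - <<'E'
from h import *
snap('scene'); r=ctrl.masks_of('scene','driver'); print([(x['conf'],x['bbox']) for x in r[:2]])
b=ctrl.read_camera('scene'); cv2.imwrite('pics/s6.png',cv2.resize(b[110:260,380:520,::-1],None,fx=4,fy=4,interpolation=2))
E
```

```text
tx 0.4017 ty -0.0387 tz -0.0182 rz 32.18 | t 20.8 q6 -97
time: 21.98
tool_pos: [510.8, 380.2, 158.6]
orientation: [-180.0, 0.1, 54.9]
force: [1.3, 0.2, -0.4]
gripper_width: 59.1
tx 0.0009 ty -0.0006 tz 0.0806 rz -0.07 | t 22.0 q6 -24
[(0.61, [268.0, 362.5, 33.0, 48.6])]
```

View pics/s6.png

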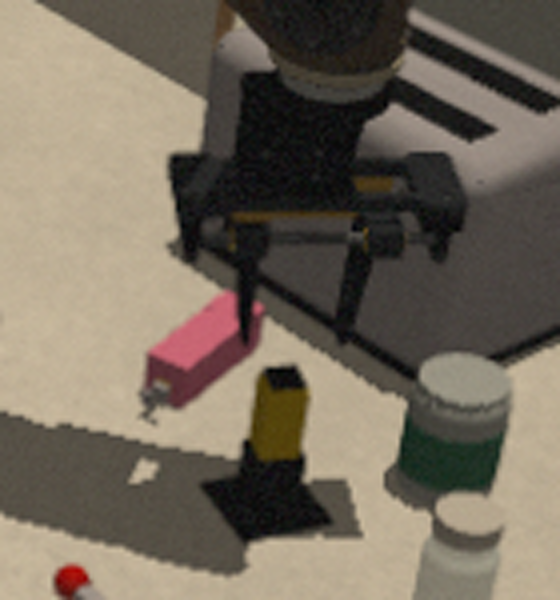

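The driver (280,415) is centred below the jaws (245–345). I descend, grip and lift.

```bash
python3 -m creep '[{"tx":0.0005,"ty":-0.0005,"tz":0.04,"rx":0,"ry":0,"rz":0,"hand":0.62},{"tx":0.0005,"ty":-0.0005,"tz":0.07,"rx":0,"ry":0,"rz":0,"hand":0.62},{"tx":0.0005,"ty":-0.0005,"tz":0.0805,"rx":0,"ry":0,"rz":0,"hand":0.62},{"tx":0.0005,"ty":-0.0005,"tz":0.0805,"rx":0,"ry":0,"rz":0,"hand":0.62},{"tx":0.0005,"ty":-0.0005,"tz":0.0805,"rx":0,"ry":0,"rz":0,"hand":0.2},{"tx":0.0005,"ty":-0.0005,"tz":0.0805,"rx":0,"ry":0,"rz":0,"hand":0.2},{"tx":0.0005,"ty":-0.0005,"tz":0.0805,"rx":0,"ry":0,"rz":0,"hand":0.2},{"tx":0.0005,"ty":-0.0005,"tz":0.0805,"rx":0,"ry":0,"rz":0,"hand":0.2},{"tx":0.0005,"ty":-0.0005,"tz":0.0805,"rx":0,"ry":0,"rz":0,"hand":0.2},{"tx":0.0005,"ty":-0.0005,"tz":0.0805,"rx":0,"ry":0,"rz":0,"hand":0.2}]' 40;  python3 -m creep '[{"tx":0,"ty":0,"tz":-0.02,"rx":0,"ry":0,"rz":0,"hand":0.2},{"tx":0,"ty":0,"tz":-0.06,"rx":0,"ry":0,"rz":0,"hand":0.2},{"tx":0,"ty":0,"tz":-0.1,"rx":0,"ry":0,"rz":0,"hand":0.2},{"tx":0,"ty":0,"tz":-0.1,"rx":0,"ry":0,"rz":0,"hand":0.2},{"tx":0,"ty":0,"tz":-0.1,"rx":0,"ry":0,"rz":0,"hand":0.2}]' 40
```

```text
time: 22.97
tool_pos: [510.9, 382.4, 80.2]
orientation: [180.0, -0.1, 55.0]
force: [-1.9, -1.4, 8.0]
gripper_width: 31.3
time: 23.38
tool_pos: [511.3, 382.7, 181.5]
orientation: [179.9, -0.2, 55.0]
force: [-0.5, 0.8, -1.8]
gripper_width: 30.9
```

Run:
```python
from h import *
b=snap('scene'); u,v=proj('scene',[511,381,110])[0].astype(int); print(u,v)
cv2.imwrite('pics/s7.png',cv2.resize(b[v-45:v+45,u-45:u+45,::-1],None,fx=6,fy=6,interpolation=2))
```

```text
451 203
```

View pics/s7.png

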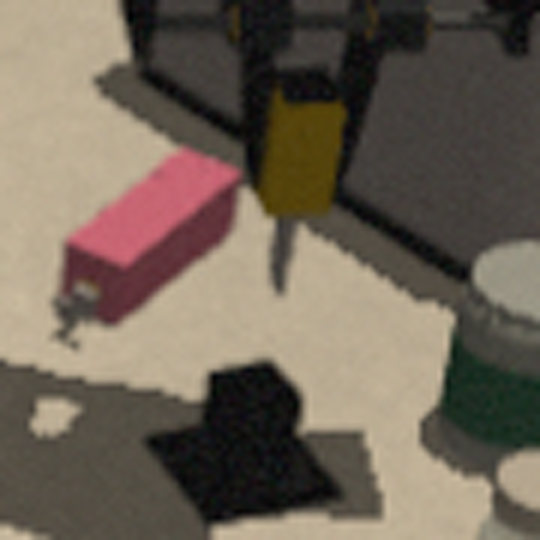

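The driver is held by its flats, and the blade shows edge-on to this camera (tip ~ (280,290)). Its width is therefore across the jaw axis (driver x ∥ tool y), so for the slot I need tool yaw ≈ 84.5°.

```bash
python3 rel.py 605.6 -125 160 84.5
```

```text
tx -0.3610 ty 0.3688 tz 0.0196 rz -29.51 | t 23.4 q6 -24
```

```bash
python3 -m creep '[{"tx":-0.361,"ty":0.369,"tz":0,"rx":0,"ry":0,"rz":-29.5,"hand":0.2},{"tx":-0.361,"ty":0.369,"tz":0,"rx":0,"ry":0,"rz":-29.5,"hand":0.2},{"tx":-0.361,"ty":0.369,"tz":0,"rx":0,"ry":0,"rz":-29.5,"hand":0.2},{"tx":-0.361,"ty":0.369,"tz":0,"rx":0,"ry":0,"rz":-29.5,"hand":0.2},{"tx":-0.361,"ty":0.369,"tz":0,"rx":0,"ry":0,"rz":-29.5,"hand":0.2},{"tx":-0.361,"ty":0.369,"tz":0,"rx":0,"ry":0,"rz":-29.5,"hand":0.2},{"tx":-0.361,"ty":0.369,"tz":0,"rx":0,"ry":0,"rz":-29.5,"hand":0.2},{"tx":-0.361,"ty":0.369,"tz":0,"rx":0,"ry":0,"rz":-29.5,"hand":0.2},{"tx":-0.361,"ty":0.369,"tz":0,"rx":0,"ry":0,"rz":-29.5,"hand":0.2},{"tx":-0.361,"ty":0.369,"tz":0,"rx":0,"ry":0,"rz":-29.5,"hand":0.2},{"tx":-0.361,"ty":0.369,"tz":0.02,"rx":0,"ry":0,"rz":-29.5,"hand":0.2},{"tx":-0.361,"ty":0.369,"tz":0.02,"rx":0,"ry":0,"rz":-29.5,"hand":0.2},{"tx":-0.361,"ty":0.369,"tz":0.02,"rx":0,"ry":0,"rz":-29.5,"hand":0.2},{"tx":-0.361,"ty":0.369,"tz":0.02,"rx":0,"ry":0,"rz":-29.5,"hand":0.2},{"tx":-0.361,"ty":0.369,"tz":0.02,"rx":0,"ry":0,"rz":-29.5,"hand":0.2},{"tx":-0.361,"ty":0.369,"tz":0.02,"rx":0,"ry":0,"rz":-29.5,"hand":0.2}]' 40; python3 rel.py 605.6 -125 127 84.5
python3 - <<'E'
from h import *
b=snap('scene'); u,v=proj('scene',[560,-70,60])[0].astype(int)
cv2.imwrite('pics/s8.png',cv2.resize(b[v-50:v+50,u-65:u+65,::-1],None,fx=6,fy=6,interpolation=2)); print(u,v)
E
```

```text
time: 24.77
tool_pos: [605.2, -124.6, 157.9]
orientation: [-179.9, -0.0, 84.5]
force: [-0.8, 0.9, -1.6]
gripper_width: 31.0
tx -0.0003 ty 0.0004 tz 0.0309 rz -0.03 | t 24.8 q6 -102
323 291
```

View pics/s8.png

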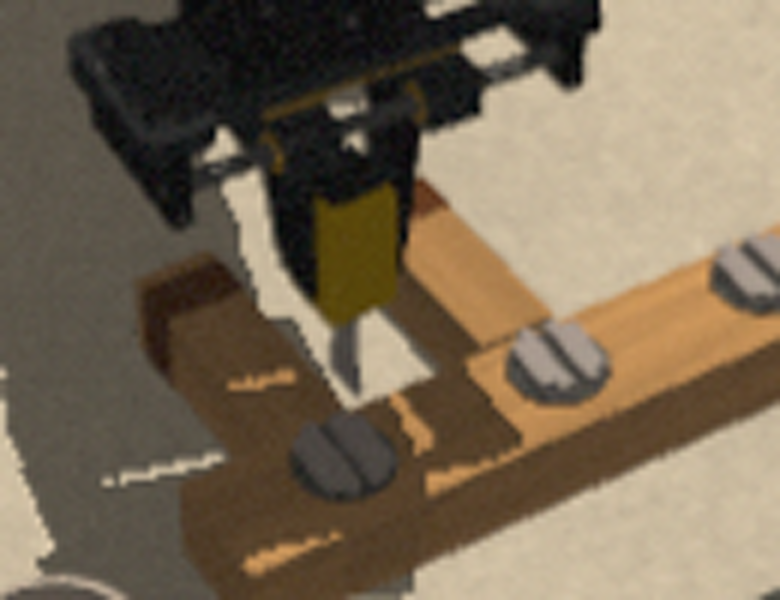

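Both arms sit at their sockets, and the blade (350,390) hangs over the right cam (343,458), whose slot lies along the arm. I lower until contact.

```bash
python3 -m creep '[{"tx":-0.0003,"ty":0.0004,"tz":0.02,"rx":0,"ry":0,"rz":0,"hand":0.2},{"tx":-0.0003,"ty":0.0004,"tz":0.032,"rx":0,"ry":0,"rz":0,"hand":0.2},{"tx":-0.0003,"ty":0.0004,"tz":0.032,"rx":0,"ry":0,"rz":0,"hand":0.2}]' 50; python3 -m creep '[{"tx":0,"ty":0,"tz":0.003,"rx":0,"ry":0,"rz":0,"hand":0.2},{"tx":0,"ty":0,"tz":0.006,"rx":0,"ry":0,"rz":0,"hand":0.2},{"tx":0,"ty":0,"tz":0.007,"rx":0,"ry":0,"rz":0,"hand":0.2},{"tx":0,"ty":0,"tz":0.007,"rx":0,"ry":0,"rz":0,"hand":0.2}]' 50
```

```text
time: 25.07
tool_pos: [605.0, -124.0, 124.7]
orientation: [-179.8, -0.1, 84.6]
force: [1.1, 0.2, -1.5]
gripper_width: 30.4
time: 25.4
tool_pos: [606.3, -125.4, 120.4]
orientation: [180.0, 0.0, 84.5]
force: [0.3, -0.1, -1.5]
gripper_width: 30.8
```

```bash
python3 -m creep '[{"tx":0,"ty":0,"tz":0.002,"rx":0,"ry":0,"rz":0,"hand":0.2},{"tx":0,"ty":0,"tz":0.004,"rx":0,"ry":0,"rz":0,"hand":0.2},{"tx":0,"ty":0,"tz":0.004,"rx":0,"ry":0,"rz":0,"hand":0.2}]' 50;python3 -m creep '[{"tx":0,"ty":0,"tz":0.001,"rx":0,"ry":0,"rz":0,"hand":0.2},{"tx":0,"ty":0,"tz":0.001,"rx":0,"ry":0,"rz":0,"hand":0.2}]' 50
```

```text
time: 25.65
tool_pos: [606.1, -125.5, 116.0]
orientation: [-180.0, 0.0, 84.5]
force: [0.1, 0.5, -1.0]
gripper_width: 30.5
time: 25.82
tool_pos: [606.3, -125.5, 115.2]
orientation: [180.0, 0.0, 84.5]
force: [0.2, 0.5, -1.5]
gripper_width: 30.9
```

The blade is in the slot (tip at floor height, no force). Turning clockwise.

```bash
python3 -m creep '[{"tx":0,"ty":0,"tz":0,"rx":0,"ry":0,"rz":5,"hand":0.2},{"tx":0,"ty":0,"tz":0,"rx":0,"ry":0,"rz":10,"hand":0.2},{"tx":0,"ty":0,"tz":0,"rx":0,"ry":0,"rz":15,"hand":0.2},{"tx":0,"ty":0,"tz":0,"rx":0,"ry":0,"rz":20,"hand":0.2},{"tx":0,"ty":0,"tz":0,"rx":0,"ry":0,"rz":25,"hand":0.2},{"tx":0,"ty":0,"tz":0,"rx":0,"ry":0,"rz":30,"hand":0.2},{"tx":0,"ty":0,"tz":0,"rx":0,"ry":0,"rz":35,"hand":0.2},{"tx":0,"ty":0,"tz":0,"rx":0,"ry":0,"rz":40,"hand":0.2},{"tx":0,"ty":0,"tz":0,"rx":0,"ry":0,"rz":40,"hand":0.2}]' 50; python3 -c "
from station import ctrl; s=ctrl.sense(); print(s['ft_torque'],s['q'][5])"
```

```text
time: 26.57
tool_pos: [606.4, -125.5, 115.3]
orientation: [180.0, -0.0, 44.3]
force: [0.6, 1.0, -1.5]
gripper_width: 30.7
[ 0.08532314 -0.3660309   0.0773874 ] -62.07084994467295
```

```bash
python3 -m creep '[{"tx":0,"ty":0,"tz":0,"rx":0,"ry":0,"rz":5,"hand":0.2},{"tx":0,"ty":0,"tz":0,"rx":0,"ry":0,"rz":10,"hand":0.2},{"tx":0,"ty":0,"tz":0,"rx":0,"ry":0,"rz":15,"hand":0.2},{"tx":0,"ty":0,"tz":0,"rx":0,"ry":0,"rz":20,"hand":0.2},{"tx":0,"ty":0,"tz":0,"rx":0,"ry":0,"rz":25,"hand":0.2},{"tx":0,"ty":0,"tz":0,"rx":0,"ry":0,"rz":30,"hand":0.2},{"tx":0,"ty":0,"tz":0,"rx":0,"ry":0,"rz":34,"hand":0.2},{"tx":0,"ty":0,"tz":0,"rx":0,"ry":0,"rz":34,"hand":0.2}]' 50; python3 -c "
from station import ctrl; s=ctrl.sense(); print(s['ft_torque'],s['q'][5])"
python3 -m creep '[{"tx":0,"ty":0,"tz":0,"rx":0,"ry":0,"rz":3,"hand":0.2},{"tx":0,"ty":0,"tz":0,"rx":0,"ry":0,"rz":5,"hand":0.2},{"tx":0,"ty":0,"tz":0,"rx":0,"ry":0,"rz":5,"hand":0.2}]' 50; python3 -c "
from station import ctrl; s=ctrl.sense(); print(s['ft_torque'],s['q'][5])"
```

```text
time: 27.23
tool_pos: [606.0, -125.9, 115.2]
orientation: [180.0, 0.0, 10.5]
force: [-1.6, -2.1, -0.5]
gripper_width: 31.0
[-0.63599644  0.25631123  0.09899793] -28.27592503983103
time: 27.48
tool_pos: [606.0, -125.9, 115.2]
orientation: [180.0, 0.0, 5.7]
force: [-1.5, -3.4, 0.4]
gripper_width: 31.1
[-0.79998479  0.40199031  0.13756875] -23.448318696044026
```

```bash
T='from station import ctrl; s=ctrl.sense(); print(s["ft_torque"].round(2),s["q"][5].round(1))'; python3 -m creep '[{"tx":0,"ty":0,"tz":0,"rx":0,"ry":0,"rz":2,"hand":0.2},{"tx":0,"ty":0,"tz":0,"rx":0,"ry":0,"rz":4,"hand":0.2},{"tx":0,"ty":0,"tz":0,"rx":0,"ry":0,"rz":4,"hand":0.2}]' 50; python3 -c "$T"; python3 -m creep '[{"tx":0,"ty":0,"tz":0,"rx":0,"ry":0,"rz":2,"hand":0.2},{"tx":0,"ty":0,"tz":0,"rx":0,"ry":0,"rz":4,"hand":0.2},{"tx":0,"ty":0,"tz":0,"rx":0,"ry":0,"rz":4,"hand":0.2}]' 50; python3 -c "$T"
```

```text
time: 27.73
tool_pos: [606.0, -125.8, 115.2]
orientation: [180.0, 0.0, 1.7]
force: [-2.0, -4.2, 0.3]
gripper_width: 31.0
[-0.98  0.53  0.2 ] -19.4
time: 27.98
tool_pos: [605.9, -125.8, 115.2]
orientation: [180.0, 0.0, -2.4]
force: [-2.7, -5.2, 0.4]
gripper_width: 30.6
[-1.11  0.59  0.23] -15.4
```

```bash
T='from station import ctrl; s=ctrl.sense(); print(s["ft_torque"].round(2),s["q"][5].round(1))'; python3 -m creep '[{"tx":0,"ty":0,"tz":0,"rx":0,"ry":0,"rz":2,"hand":0.2},{"tx":0,"ty":0,"tz":0,"rx":0,"ry":0,"rz":4,"hand":0.2},{"tx":0,"ty":0,"tz":0,"rx":0,"ry":0,"rz":4,"hand":0.2}]' 60; python3 -c "$T"; python3 -m creep '[{"tx":0,"ty":0,"tz":0,"rx":0,"ry":0,"rz":2,"hand":0.2},{"tx":0,"ty":0,"tz":0,"rx":0,"ry":0,"rz":4,"hand":0.2},{"tx":0,"ty":0,"tz":0,"rx":0,"ry":0,"rz":4,"hand":0.2}]' 60; python3 -c "$T"
```

```text
time: 28.23
tool_pos: [605.9, -125.9, 115.2]
orientation: [180.0, 0.0, -6.3]
force: [-3.5, -5.0, 0.2]
gripper_width: 30.8
[-1.21  0.72  0.22] -11.4
time: 28.48
tool_pos: [605.9, -125.9, 115.2]
orientation: [179.9, 0.0, -10.3]
force: [-3.3, -4.7, 1.1]
gripper_width: 31.2
[-1.24  0.67  0.35] -7.4
```

```bash
T='from station import ctrl; s=ctrl.sense(); print(s["ft_torque"].round(2),s["q"][5].round(1))'; python3 -m creep '[{"tx":0,"ty":0,"tz":0,"rx":0,"ry":0,"rz":2,"hand":0.2},{"tx":0,"ty":0,"tz":0,"rx":0,"ry":0,"rz":3,"hand":0.2},{"tx":0,"ty":0,"tz":0,"rx":0,"ry":0,"rz":3,"hand":0.2}]' 60; python3 -c "$T"
python3 - <<'E'
from h import *
b=snap('scene'); u,v=proj('scene',[580,-90,60])[0].astype(int)
cv2.imwrite('pics/s9.png',cv2.resize(b[v-45:v+45,u-60:u+60,::-1],None,fx=6,fy=6,interpolation=2))
E
```

```text
time: 28.73
tool_pos: [605.9, -126.0, 115.2]
orientation: [179.9, 0.0, -13.2]
force: [-3.1, -5.4, -0.0]
gripper_width: 30.6
[-1.31  0.66  0.55] -4.5
```

View pics/s9.png

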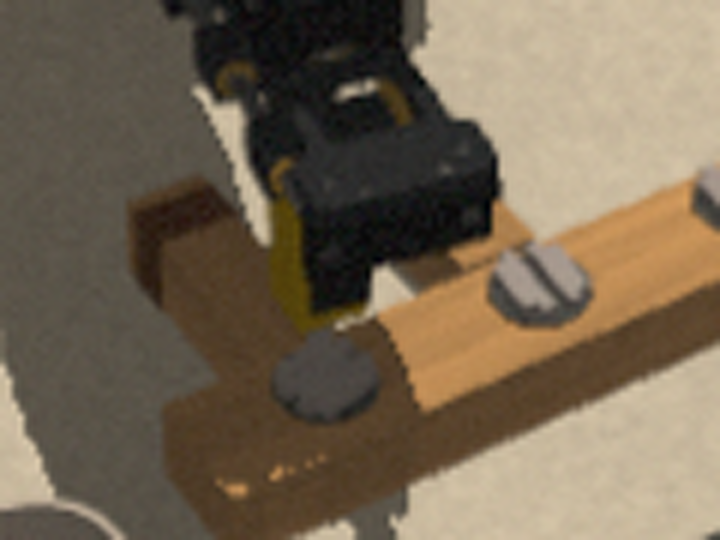

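The slot now lies crosswise, and torque climbed to 0.55 N m (well above the drawing friction), so the right cam is at its stop. I relax the twist, lift out and go to the middle cam.

```bash
python3 -m creep '[{"tx":0,"ty":0,"tz":0,"rx":0,"ry":0,"rz":-5,"hand":0.2},{"tx":0,"ty":0,"tz":0,"rx":0,"ry":0,"rz":-10,"hand":0.2},{"tx":0,"ty":0,"tz":-0.01,"rx":0,"ry":0,"rz":-10,"hand":0.2},{"tx":0,"ty":0,"tz":-0.03,"rx":0,"ry":0,"rz":-10,"hand":0.2},{"tx":0,"ty":0,"tz":-0.03,"rx":0,"ry":0,"rz":-10,"hand":0.2}]' 50; python3 rel.py 611.0 -25.6 145 84.5
python3 - <<'E'
from h import *
b=snap('scene')
for q in('cam1_head','cam2_head'):
    print(place('scene',q,40))
E
```

```text
time: 29.2
tool_pos: [607.7, -125.5, 148.7]
orientation: [180.0, -0.3, -3.5]
force: [0.6, 0.3, -0.5]
gripper_width: 30.8
tx -0.0028 ty -0.1000 tz 0.0037 rz -88.03 | t 29.2 q6 -14
[(0.57, [316.4, 312.9], [599.3, -127.2])]
[(0.47, [302.3, 349.7], [609.4, -28.2])]
```

```bash
python3 -m creep '[{"tx":-0.003,"ty":-0.1,"tz":0.004,"rx":0,"ry":0,"rz":-88,"hand":0.2},{"tx":-0.003,"ty":-0.1,"tz":0.004,"rx":0,"ry":0,"rz":-88,"hand":0.2},{"tx":-0.003,"ty":-0.1,"tz":0.004,"rx":0,"ry":0,"rz":-88,"hand":0.2},{"tx":-0.003,"ty":-0.1,"tz":0.004,"rx":0,"ry":0,"rz":-88,"hand":0.2},{"tx":-0.003,"ty":-0.1,"tz":0.004,"rx":0,"ry":0,"rz":-88,"hand":0.2},{"tx":-0.003,"ty":-0.1,"tz":0.004,"rx":0,"ry":0,"rz":-88,"hand":0.2},{"tx":-0.003,"ty":-0.1,"tz":0.004,"rx":0,"ry":0,"rz":-88,"hand":0.2},{"tx":-0.003,"ty":-0.1,"tz":0.004,"rx":0,"ry":0,"rz":-88,"hand":0.2},{"tx":-0.003,"ty":-0.1,"tz":0.004,"rx":0,"ry":0,"rz":-88,"hand":0.2},{"tx":-0.003,"ty":-0.1,"tz":0.004,"rx":0,"ry":0,"rz":-88,"hand":0.2},{"tx":-0.003,"ty":-0.1,"tz":0.004,"rx":0,"ry":0,"rz":-88,"hand":0.2},{"tx":-0.003,"ty":-0.1,"tz":0.004,"rx":0,"ry":0,"rz":-88,"hand":0.2},{"tx":-0.003,"ty":-0.1,"tz":0.004,"rx":0,"ry":0,"rz":-88,"hand":0.2},{"tx":-0.003,"ty":-0.1,"tz":0.004,"rx":0,"ry":0,"rz":-88,"hand":0.2},{"tx":-0.003,"ty":-0.1,"tz":0.004,"rx":0,"ry":0,"rz":-88,"hand":0.2}]' 50; python3 rel.py 611.1 -25.6 125 84.5
python3 - <<'E'
from h import *
b=snap('scene'); u,v=proj('scene',[580,-70,50])[0].astype(int)
cv2.imwrite('pics/s10.png',cv2.resize(b[v-50:v+50,u-65:u+65,::-1],None,fx=6,fy=6,interpolation=2))
E
```

```text
time: 30.6
tool_pos: [609.1, -25.4, 140.5]
orientation: [-179.9, -0.0, 84.4]
force: [-0.0, -0.4, -1.2]
gripper_width: 30.6
tx -0.0000 ty 0.0020 tz 0.0155 rz -0.12 | t 30.6 q6 -93
```

View pics/s10.png

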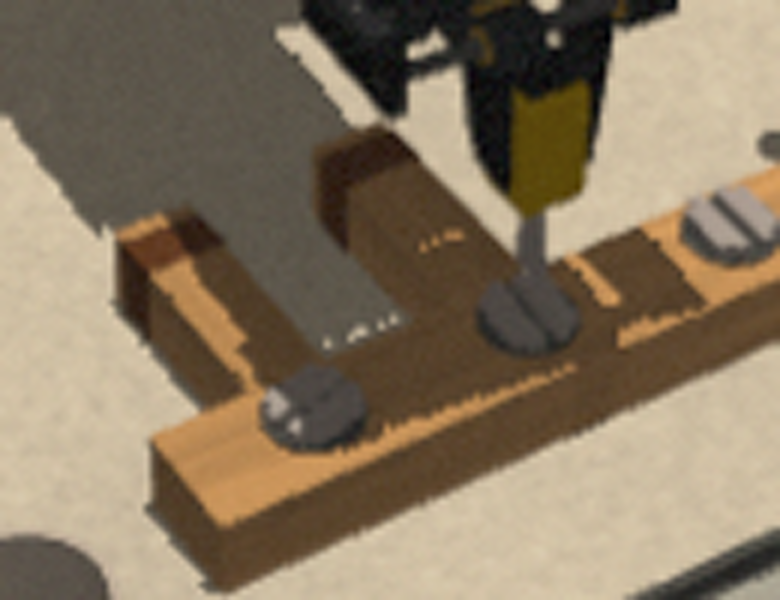

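The right cam (312,405) now has its slot nearly crosswise, with arm R tight. The blade is over the middle cam (528,310), so I lower it.

```bash
python3 -m creep '[{"tx":0,"ty":0.002,"tz":0.008,"rx":0,"ry":0,"rz":0,"hand":0.2},{"tx":0,"ty":0.002,"tz":0.0155,"rx":0,"ry":0,"rz":0,"hand":0.2},{"tx":0,"ty":0.002,"tz":0.0155,"rx":0,"ry":0,"rz":0,"hand":0.2}]' 50; python3 -m creep '[{"tx":0,"ty":0,"tz":0.003,"rx":0,"ry":0,"rz":0,"hand":0.2},{"tx":0,"ty":0,"tz":0.006,"rx":0,"ry":0,"rz":0,"hand":0.2},{"tx":0,"ty":0,"tz":0.006,"rx":0,"ry":0,"rz":0,"hand":0.2}]' 50
```

```text
time: 30.9
tool_pos: [610.6, -25.6, 123.6]
orientation: [-179.8, -0.0, 84.5]
force: [0.8, -0.1, -1.3]
gripper_width: 30.7
time: 31.15
tool_pos: [611.1, -25.6, 119.0]
orientation: [-180.0, 0.0, 84.5]
force: [-0.6, 0.4, -1.4]
gripper_width: 30.8
```

```bash
T='from station import ctrl; s=ctrl.sense(); print(s["ft_torque"].round(2),s["q"][5].round(1))'; python3 -m creep '[{"tx":0,"ty":0,"tz":0.002,"rx":0,"ry":0,"rz":0,"hand":0.2},{"tx":0,"ty":0,"tz":0.0035,"rx":0,"ry":0,"rz":0,"hand":0.2},{"tx":0,"ty":0,"tz":0.0035,"rx":0,"ry":0,"rz":0,"hand":0.2}]' 50; python3 -m creep '[{"tx":0,"ty":0,"tz":0,"rx":0,"ry":0,"rz":5,"hand":0.2},{"tx":0,"ty":0,"tz":0,"rx":0,"ry":0,"rz":10,"hand":0.2},{"tx":0,"ty":0,"tz":0,"rx":0,"ry":0,"rz":15,"hand":0.2},{"tx":0,"ty":0,"tz":0,"rx":0,"ry":0,"rz":20,"hand":0.2},{"tx":0,"ty":0,"tz":0,"rx":0,"ry":0,"rz":25,"hand":0.2},{"tx":0,"ty":0,"tz":0,"rx":0,"ry":0,"rz":30,"hand":0.2},{"tx":0,"ty":0,"tz":0,"rx":0,"ry":0,"rz":35,"hand":0.2},{"tx":0,"ty":0,"tz":0,"rx":0,"ry":0,"rz":40,"hand":0.2},{"tx":0,"ty":0,"tz":0,"rx":0,"ry":0,"rz":40,"hand":0.2}]' 60; python3 -c "$T"
```

```text
time: 31.4
tool_pos: [611.3, -25.7, 116.0]
orientation: [-180.0, 0.0, 84.5]
force: [0.0, -0.2, -1.5]
gripper_width: 30.8
time: 32.15
tool_pos: [611.5, -25.8, 116.3]
orientation: [180.0, -0.0, 44.3]
force: [0.6, -0.5, -0.9]
gripper_width: 30.9
[-0.12 -0.33  0.14] -52.9
```

```bash
T='from station import ctrl; s=ctrl.sense(); print(s["ft_torque"].round(2),s["q"][5].round(1))'; python3 -m creep '[{"tx":0,"ty":0,"tz":0,"rx":0,"ry":0,"rz":5,"hand":0.2},{"tx":0,"ty":0,"tz":0,"rx":0,"ry":0,"rz":10,"hand":0.2},{"tx":0,"ty":0,"tz":0,"rx":0,"ry":0,"rz":15,"hand":0.2},{"tx":0,"ty":0,"tz":0,"rx":0,"ry":0,"rz":20,"hand":0.2},{"tx":0,"ty":0,"tz":0,"rx":0,"ry":0,"rz":25,"hand":0.2},{"tx":0,"ty":0,"tz":0,"rx":0,"ry":0,"rz":30,"hand":0.2},{"tx":0,"ty":0,"tz":0,"rx":0,"ry":0,"rz":35,"hand":0.2},{"tx":0,"ty":0,"tz":0,"rx":0,"ry":0,"rz":40,"hand":0.2},{"tx":0,"ty":0,"tz":0,"rx":0,"ry":0,"rz":45,"hand":0.2},{"tx":0,"ty":0,"tz":0,"rx":0,"ry":0,"rz":45,"hand":0.2}]' 60; python3 -c "$T";  python3 -m creep '[{"tx":0,"ty":0,"tz":0,"rx":0,"ry":0,"rz":2,"hand":0.2},{"tx":0,"ty":0,"tz":0,"rx":0,"ry":0,"rz":4,"hand":0.2},{"tx":0,"ty":0,"tz":0,"rx":0,"ry":0,"rz":6,"hand":0.2},{"tx":0,"ty":0,"tz":0,"rx":0,"ry":0,"rz":6,"hand":0.2}]' 60;python3 -c "$T"
```

```text
time: 32.98
tool_pos: [610.7, -26.4, 116.3]
orientation: [179.9, 0.1, -0.6]
force: [-2.9, -6.2, 0.9]
gripper_width: 30.2
[-1.2   0.72  0.21] -8.0
time: 33.32
tool_pos: [610.6, -26.5, 116.3]
orientation: [179.9, 0.1, -6.4]
force: [-3.5, -4.5, 1.2]
gripper_width: 30.7
[-1.38  0.78  0.22] -2.1
```

```bash
T='from station import ctrl; s=ctrl.sense(); print(s["ft_torque"].round(2),s["q"][5].round(1))'; python3 -m creep '[{"tx":0,"ty":0,"tz":0,"rx":0,"ry":0,"rz":2,"hand":0.2},{"tx":0,"ty":0,"tz":0,"rx":0,"ry":0,"rz":4,"hand":0.2},{"tx":0,"ty":0,"tz":0,"rx":0,"ry":0,"rz":4,"hand":0.2}]' 60; python3 -c "$T";  python3 -m creep '[{"tx":0,"ty":0,"tz":0,"rx":0,"ry":0,"rz":2,"hand":0.2},{"tx":0,"ty":0,"tz":0,"rx":0,"ry":0,"rz":3,"hand":0.2},{"tx":0,"ty":0,"tz":0,"rx":0,"ry":0,"rz":3,"hand":0.2}]' 60;python3 -c "$T"
```

```text
time: 33.57
tool_pos: [610.6, -26.5, 116.3]
orientation: [179.9, 0.1, -10.4]
force: [-4.5, -6.3, 0.9]
gripper_width: 30.6
[-1.47  0.88  0.29] 1.8
time: 33.82
tool_pos: [610.6, -26.5, 116.3]
orientation: [179.9, 0.1, -13.3]
force: [-4.0, -5.4, 0.6]
gripper_width: 30.8
[-1.46  0.87  0.54] 4.8
```

Same signature as the first (0.54 N m at the same angle), so the middle cam is at its stop. I relax, lift out and check from both cameras.

```bash
python3 -m creep '[{"tx":0,"ty":0,"tz":0,"rx":0,"ry":0,"rz":-5,"hand":0.2},{"tx":0,"ty":0,"tz":0,"rx":0,"ry":0,"rz":-10,"hand":0.2},{"tx":0,"ty":0,"tz":-0.01,"rx":0,"ry":0,"rz":-10,"hand":0.2},{"tx":0,"ty":0,"tz":-0.04,"rx":0,"ry":0,"rz":-10,"hand":0.2},{"tx":0,"ty":0,"tz":-0.07,"rx":0,"ry":0,"rz":-10,"hand":0.2},{"tx":0,"ty":0,"tz":-0.07,"rx":0,"ry":0,"rz":-10,"hand":0.2}]' 50; python3 rel.py 510.9 382.4 185 55
```

```text
time: 34.32
tool_pos: [613.5, -25.8, 192.4]
orientation: [180.0, -0.5, -3.6]
force: [0.3, 0.0, -0.2]
gripper_width: 30.6
tx -0.1277 ty -0.4010 tz 0.0074 rz -58.55 | t 34.3 q6 -5
```

```bash
python3 -m creep '[{"tx":-0.128,"ty":-0.401,"tz":0,"rx":0,"ry":0,"rz":-58.5,"hand":0.2},{"tx":-0.128,"ty":-0.401,"tz":0,"rx":0,"ry":0,"rz":-58.5,"hand":0.2},{"tx":-0.128,"ty":-0.401,"tz":0,"rx":0,"ry":0,"rz":-58.5,"hand":0.2},{"tx":-0.128,"ty":-0.401,"tz":0,"rx":0,"ry":0,"rz":-58.5,"hand":0.2},{"tx":-0.128,"ty":-0.401,"tz":0,"rx":0,"ry":0,"rz":-58.5,"hand":0.2},{"tx":-0.128,"ty":-0.401,"tz":0,"rx":0,"ry":0,"rz":-58.5,"hand":0.2},{"tx":-0.128,"ty":-0.401,"tz":0,"rx":0,"ry":0,"rz":-58.5,"hand":0.2},{"tx":-0.128,"ty":-0.401,"tz":0,"rx":0,"ry":0,"rz":-58.5,"hand":0.2},{"tx":-0.128,"ty":-0.401,"tz":0,"rx":0,"ry":0,"rz":-58.5,"hand":0.2},{"tx":-0.128,"ty":-0.401,"tz":0,"rx":0,"ry":0,"rz":-58.5,"hand":0.2},{"tx":-0.128,"ty":-0.401,"tz":0,"rx":0,"ry":0,"rz":-58.5,"hand":0.2},{"tx":-0.128,"ty":-0.401,"tz":0,"rx":0,"ry":0,"rz":-58.5,"hand":0.2},{"tx":-0.128,"ty":-0.401,"tz":0,"rx":0,"ry":0,"rz":-58.5,"hand":0.2},{"tx":-0.128,"ty":-0.401,"tz":0,"rx":0,"ry":0,"rz":-58.5,"hand":0.2},{"tx":-0.128,"ty":-0.401,"tz":0,"rx":0,"ry":0,"rz":-58.5,"hand":0.2}]' 40; python3 rel.py 510.9 382.4 95 55
python3 - <<'E'
from h import *
a=snap('top');b=snap('scene')
for n,lst in(('top',((526,-121),(531,-22))),('scene',((526,-121),(531,-22)))):
    for x,y in lst:
        d,r=maskat(n,'arm1',proj(n,[x,y,25])[0]); print(n,(x,y),round(d,1),r['conf'],[np.round(v,2).tolist() for v in fit({n:r['pixels']},ARM[:1],(x,y,-.05))])
u,v=proj('scene',[570,-60,30])[0].astype(int); w,z=proj('top',[570,-60,30])[0].astype(int)
cv2.imwrite('pics/s11.png',np.hstack([cv2.resize(b[v-40:v+40,u-40:u+40,::-1],(400,400),interpolation=2),cv2.resize(a[z-40:z+40,w-40:w+40,::-1],(400,400),interpolation=2)]))
E
```

```text
time: 35.57
tool_pos: [508.7, 381.1, 186.3]
orientation: [180.0, 0.0, 54.9]
force: [-0.1, 0.5, -0.9]
gripper_width: 30.9
tx 0.0023 ty 0.0010 tz 0.0913 rz -0.12 | t 35.6 q6 -24
top (526, -121) 1.0 0.7 [[524.33, -118.19, -0.02], 0.04]
top (531, -22) 1.9 0.79 [[528.43, -17.53, -0.03], 0.06]
scene (526, -121) 1.7 0.58 [[517.06, -119.9, -0.08], 0.28]
scene (531, -22) 3.2 0.73 [[521.27, -19.28, -0.02], 0.22]
```

View pics/s11.png

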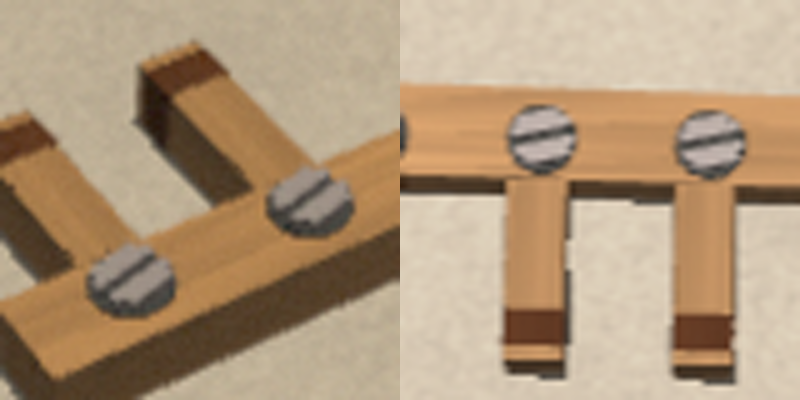

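Both cams are turned nearly crosswise (left crop (130,280) and (312,203); right crop (712,143) and (542,137)). Both arms sit tight and square to the rail. Now I put the driver back.

```bash
python3 -m creep '[{"tx":0.0023,"ty":0.001,"tz":0.03,"rx":0,"ry":0,"rz":0,"hand":0.2},{"tx":0.0023,"ty":0.001,"tz":0.05,"rx":0,"ry":0,"rz":0,"hand":0.2},{"tx":0.0023,"ty":0.001,"tz":0.06,"rx":0,"ry":0,"rz":0,"hand":0.2},{"tx":0.0023,"ty":0.001,"tz":0.06,"rx":0,"ry":0,"rz":0,"hand":0.2}]' 40; python3 -m creep '[{"tx":0,"ty":0,"tz":0.01,"rx":0,"ry":0,"rz":0,"hand":0.2},{"tx":0,"ty":0,"tz":0.02,"rx":0,"ry":0,"rz":0,"hand":0.2},{"tx":0,"ty":0,"tz":0.03,"rx":0,"ry":0,"rz":0,"hand":0.2},{"tx":0,"ty":0,"tz":0.035,"rx":0,"ry":0,"rz":0,"hand":0.2},{"tx":0,"ty":0,"tz":0.04,"rx":0,"ry":0,"rz":0,"hand":0.2},{"tx":0,"ty":0,"tz":0.04,"rx":0,"ry":0,"rz":0,"hand":0.2}]' 40; python3 rel.py 510.9 382.4 80.2 55
```

```text
time: 36.2
tool_pos: [509.6, 383.1, 124.0]
orientation: [-179.9, 0.2, 55.0]
force: [0.3, -0.2, -2.2]
gripper_width: 31.1
time: 36.7
tool_pos: [510.0, 383.5, 85.1]
orientation: [-180.0, 0.1, 55.0]
force: [0.4, 0.1, -0.9]
gripper_width: 31.0
tx -0.0004 ty 0.0014 tz 0.0049 rz -0.01 | t 36.7 q6 -24
```

```bash
python3 -m creep '[{"tx":-0.0004,"ty":0.0014,"tz":0.002,"rx":0,"ry":0,"rz":0,"hand":0.2},{"tx":-0.0004,"ty":0.0014,"tz":0.005,"rx":0,"ry":0,"rz":0,"hand":0.2},{"tx":-0.0004,"ty":0.0014,"tz":0.005,"rx":0,"ry":0,"rz":0,"hand":0.2}]' 20
```

```text
time: 36.95
tool_pos: [511.2, 382.5, 80.9]
orientation: [180.0, 0.0, 55.0]
force: [0.2, 0.7, -1.6]
gripper_width: 31.2
```

```bash
python3 -m creep '[{"tx":0,"ty":0,"tz":0.001,"rx":0,"ry":0,"rz":0,"hand":0.2},{"tx":0,"ty":0,"tz":0.001,"rx":0,"ry":0,"rz":0,"hand":0.2}]' 20; python3 -m creep '[{"tx":0,"ty":0,"tz":0,"rx":0,"ry":0,"rz":0,"hand":0.4},{"tx":0,"ty":0,"tz":0,"rx":0,"ry":0,"rz":0,"hand":0.62},{"tx":0,"ty":0,"tz":0,"rx":0,"ry":0,"rz":0,"hand":0.62},{"tx":0,"ty":0,"tz":0,"rx":0,"ry":0,"rz":0,"hand":0.62},{"tx":0,"ty":0,"tz":-0.03,"rx":0,"ry":0,"rz":0,"hand":0.62},{"tx":0,"ty":0,"tz":-0.07,"rx":0,"ry":0,"rz":0,"hand":0.62},{"tx":0,"ty":0,"tz":-0.1,"rx":0,"ry":0,"rz":0,"hand":0.62},{"tx":0,"ty":0,"tz":-0.1,"rx":0,"ry":0,"rz":0,"hand":0.62}]' 20; python3 rel.py 555 162.5 130 87.2
python3 - <<'E'
from h import *
b=snap('scene'); a=snap('top'); print(place('scene','lever_knob',60),place('top','lever_knob',60))
cv2.imwrite('pics/s12.png',cv2.resize(b[140:300,350:510,::-1],None,fx=3.5,fy=3.5,interpolation=2))
for n,im in(('top',a),('scene',b)):
    hsv=cv2.cvtColor(im,cv2.COLOR_RGB2HSV); red=((hsv[...,0]<6)|(hsv[...,0]>174))&(hsv[...,1]>170)&(hsv[...,2]>60)
    nn,l,st,c=cv2.connectedComponentsWithStats(red.astype(np.uint8)); print(n,[(st[i].tolist(),c[i].round(1).tolist()) for i in range(1,nn) if st[i,4]>8])
print(proj('scene',[556,162.5,60]),proj('top',[556,162.5,60]))
E
```

```text
time: 37.12
tool_pos: [511.3, 382.6, 80.3]
orientation: [180.0, -0.0, 55.0]
force: [0.4, 0.2, -0.7]
gripper_width: 31.1
time: 37.78
tool_pos: [513.0, 383.8, 186.5]
orientation: [179.8, -0.5, 55.0]
force: [-0.1, -0.1, 0.1]
gripper_width: 59.0
tx -0.1572 ty 0.1614 tz 0.0565 rz -32.21 | t 37.8 q6 -24
[(0.8, [253.6, 397.6], [549.3, 167.6])] [(0.66, [196.5, 268.7], [555.8, 173.4]), (0.28, [193.3, 364.1], [562.4, -105.3])]
top [([268, 153, 4, 13, 42], [269.3, 158.5]), ([277, 153, 5, 15, 51], [278.7, 159.7]), ([269, 194, 7, 7, 40], [272.2, 196.9])]
scene [([394, 252, 8, 7, 41], [397.1, 254.6]), ([416, 273, 22, 30, 404], [426.2, 288.3])]
[[397.73398925 255.66725888]] [[272.40761131 196.39742645]]
```

View pics/s12.png

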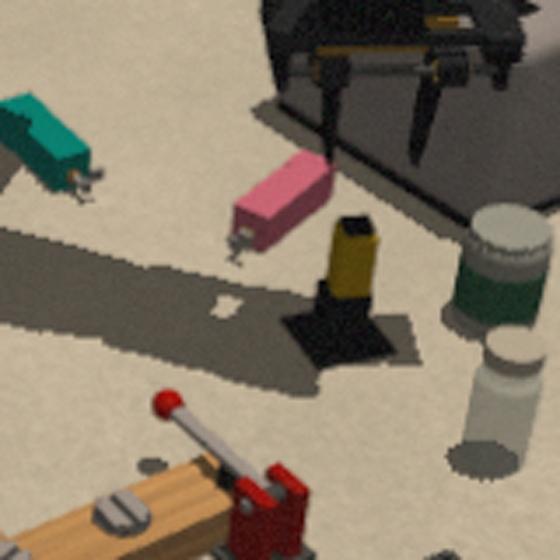

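The driver stands upright in its stand (352,260 in the crop), and the knob (167,403) is exactly where "lowered" predicts in both cameras. Next I grasp the knob and raise it along its arc.

```bash
python3 rel.py 556 162.8 130 87.2; python3 -m creep '[{"tx":-0.157,"ty":0.162,"tz":0,"rx":0,"ry":0,"rz":-32.2,"hand":0.6},{"tx":-0.157,"ty":0.162,"tz":0,"rx":0,"ry":0,"rz":-32.2,"hand":0.6},{"tx":-0.157,"ty":0.162,"tz":0,"rx":0,"ry":0,"rz":-32.2,"hand":0.6},{"tx":-0.157,"ty":0.162,"tz":0,"rx":0,"ry":0,"rz":-32.2,"hand":0.6},{"tx":-0.157,"ty":0.162,"tz":0,"rx":0,"ry":0,"rz":-32.2,"hand":0.6},{"tx":-0.157,"ty":0.162,"tz":0.03,"rx":0,"ry":0,"rz":-32.2,"hand":0.6},{"tx":-0.157,"ty":0.162,"tz":0.056,"rx":0,"ry":0,"rz":-32.2,"hand":0.6},{"tx":-0.157,"ty":0.162,"tz":0.056,"rx":0,"ry":0,"rz":-32.2,"hand":0.6},{"tx":-0.157,"ty":0.162,"tz":0.056,"rx":0,"ry":0,"rz":-32.2,"hand":0.6}]' 12; python3 rel.py 556 162.8 58 87.2
```

```text
tx -0.1538 ty 0.1630 tz 0.0491 rz -32.21 | t 38.0 q6 -24
time: 38.73
tool_pos: [553.0, 160.8, 122.6]
orientation: [-179.8, 0.1, 87.1]
force: [0.7, -0.0, 0.6]
gripper_width: 57.1
tx 0.0021 ty 0.0029 tz 0.0646 rz -0.05 | t 38.7 q6 -78
```

```bash
python3 -m creep '[{"tx":0.002,"ty":0.002,"tz":0.03,"rx":0,"ry":0,"rz":0,"hand":0.6},{"tx":0.002,"ty":0.002,"tz":0.0635,"rx":0,"ry":0,"rz":0,"hand":0.6},{"tx":0.002,"ty":0.002,"tz":0.0635,"rx":0,"ry":0,"rz":0,"hand":0.6},{"tx":0.002,"ty":0.002,"tz":0.0635,"rx":0,"ry":0,"rz":0,"hand":0.15},{"tx":0.002,"ty":0.002,"tz":0.0635,"rx":0,"ry":0,"rz":0,"hand":0.15},{"tx":0.002,"ty":0.002,"tz":0.0635,"rx":0,"ry":0,"rz":0,"hand":0.15},{"tx":0.002,"ty":0.002,"tz":0.0635,"rx":0,"ry":0,"rz":0,"hand":0.15},{"tx":0.002,"ty":0.002,"tz":0.0635,"rx":0,"ry":0,"rz":0,"hand":0.15},{"tx":0.002,"ty":0.002,"tz":0.0635,"rx":0,"ry":0,"rz":0,"hand":0.15}]' 12
```

```text
time: 39.48
tool_pos: [556.1, 162.8, 61.6]
orientation: [179.9, 0.0, 87.2]
force: [1.3, -9.1, 4.6]
gripper_width: 22.7
```

```bash
python3 -m creep '[{"tx":-0.0015,"ty":0.0006,"tz":-0.0118,"rx":0,"ry":0,"rz":0,"hand":0.15},{"tx":-0.0015,"ty":0.0023,"tz":-0.0234,"rx":0,"ry":0,"rz":0,"hand":0.15},{"tx":-0.0015,"ty":0.0053,"tz":-0.0349,"rx":0,"ry":0,"rz":0,"hand":0.15},{"tx":-0.0015,"ty":0.0093,"tz":-0.0459,"rx":0,"ry":0,"rz":0,"hand":0.15},{"tx":-0.0015,"ty":0.0145,"tz":-0.0566,"rx":0,"ry":0,"rz":0,"hand":0.15},{"tx":-0.0015,"ty":0.0206,"tz":-0.0666,"rx":0,"ry":0,"rz":0,"hand":0.15},{"tx":-0.0015,"ty":0.0277,"tz":-0.076,"rx":0,"ry":0,"rz":0,"hand":0.15},{"tx":-0.0015,"ty":0.0358,"tz":-0.0846,"rx":0,"ry":0,"rz":0,"hand":0.15},{"tx":-0.0015,"ty":0.0446,"tz":-0.0924,"rx":0,"ry":0,"rz":0,"hand":0.15},{"tx":-0.0015,"ty":0.0494,"tz":-0.096,"rx":0,"ry":0,"rz":0,"hand":0.15},{"tx":-0.0015,"ty":0.0494,"tz":-0.096,"rx":0,"ry":0,"rz":0,"hand":0.15}]' 15
```

```text
time: 40.4
tool_pos: [605.8, 160.1, 158.4]
orientation: [179.9, -0.1, 87.2]
force: [-1.6, 7.8, 3.8]
gripper_width: 22.8
```

```bash
python3 -m creep '[{"tx":0,"ty":0.002,"tz":-0.0015,"rx":0,"ry":0,"rz":0,"hand":0.15},{"tx":0,"ty":0.003,"tz":-0.002,"rx":0,"ry":0,"rz":0,"hand":0.15},{"tx":0,"ty":0.003,"tz":-0.002,"rx":0,"ry":0,"rz":0,"hand":0.15}]' 15;python3 -m creep '[{"tx":0,"ty":0.002,"tz":-0.0015,"rx":0,"ry":0,"rz":0,"hand":0.15},{"tx":0,"ty":0.002,"tz":-0.0015,"rx":0,"ry":0,"rz":0,"hand":0.15}]' 15
```

```text
time: 40.65
tool_pos: [607.6, 160.0, 159.6]
orientation: [-180.0, -0.1, 87.2]
force: [-3.4, 7.6, 3.7]
gripper_width: 22.7
time: 40.82
tool_pos: [608.4, 160.0, 160.1]
orientation: [-179.8, -0.1, 87.2]
force: [-6.2, 8.3, -1.6]
gripper_width: 22.9
```

```bash
python3 -m creep '[{"tx":0,"ty":0.002,"tz":-0.0015,"rx":0,"ry":0,"rz":0,"hand":0.15},{"tx":0,"ty":0.002,"tz":-0.0015,"rx":0,"ry":0,"rz":0,"hand":0.15}]' 15; python3 -m creep '[{"tx":-0.001,"ty":0,"tz":0,"rx":0,"ry":0,"rz":0,"hand":0.3},{"tx":-0.001,"ty":0,"tz":0,"rx":0,"ry":0,"rz":0,"hand":0.5},{"tx":-0.001,"ty":0,"tz":0,"rx":0,"ry":0,"rz":0,"hand":0.6},{"tx":-0.001,"ty":0,"tz":0,"rx":0,"ry":0,"rz":0,"hand":0.6},{"tx":-0.001,"ty":0,"tz":-0.04,"rx":0,"ry":0,"rz":0,"hand":0.6},{"tx":-0.001,"ty":-0.03,"tz":-0.08,"rx":0,"ry":0,"rz":0,"hand":0.6},{"tx":-0.001,"ty":-0.06,"tz":-0.11,"rx":0,"ry":0,"rz":0,"hand":0.6},{"tx":-0.1,"ty":-0.1,"tz":-0.11,"rx":0,"ry":0,"rz":0,"hand":0.6},{"tx":-0.1,"ty":-0.1,"tz":-0.11,"rx":0,"ry":0,"rz":0,"hand":0.6},{"tx":-0.2,"ty":-0.1,"tz":-0.11,"rx":0,"ry":0,"rz":0,"hand":0.6},{"tx":-0.2,"ty":-0.1,"tz":-0.11,"rx":0,"ry":0,"rz":0,"hand":0.6},{"tx":-0.2,"ty":-0.1,"tz":-0.11,"rx":0,"ry":0,"rz":0,"hand":0.6}]'
python3 - <<'E'
from h import *
a=snap('top','top13.png');b=snap('scene','scene13.png'); C=[]
for n,im in(('top',a),('scene',b)):
    hsv=cv2.cvtColor(im,cv2.COLOR_RGB2HSV); red=((hsv[...,0]<6)|(hsv[...,0]>174))&(hsv[...,1]>170)&(hsv[...,2]>60)
    nn,l,st,c=cv2.connectedComponentsWithStats(red.astype(np.uint8)); print(n,[(st[i].tolist(),c[i].round(1).tolist()) for i in range(1,nn) if st[i,4]>8])
for t in(.8,.85,.9,.95): 
    P=[586.4+80-118*np.cos(t)+9.1,-24.6+184.8-.049*11,60+118*np.sin(t)]; print(t,np.round(P,0),proj('top',P).round(1),proj('scene',P).round(1))
E
```

```text
time: 40.98
tool_pos: [609.1, 159.9, 160.4]
orientation: [-179.5, -0.0, 87.2]
force: [-9.9, 9.5, -6.1]
gripper_width: 23.1
time: 41.98
tool_pos: [501.7, -37.9, 272.6]
orientation: [179.9, 0.0, 87.2]
force: [1.3, 0.2, 0.5]
gripper_width: 57.2
top [([267, 153, 5, 12, 37], [269.0, 157.9]), ([277, 153, 5, 15, 51], [278.8, 159.9]), ([266, 168, 9, 8, 48], [269.9, 171.2])]
scene [([409, 231, 9, 9, 58], [412.9, 235.2]), ([415, 273, 23, 30, 399], [426.1, 288.4])]
0.8 [593. 160. 145.] [[270.7 176.1]] [[409.1 237.2]]
0.85 [598. 160. 149.] [[270.6 174.2]] [[410.4 236.8]]
0.9 [602. 160. 152.] [[270.5 172.2]] [[411.8 236.5]]
0.95 [607. 160. 156.] [[270.4 170.2]] [[413.2 236.3]]
```

View pics/scene13.png

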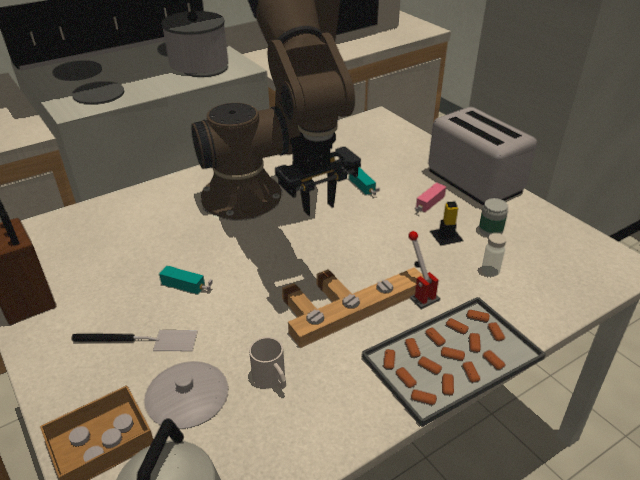

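The lever is raised: bias-corrected knob positions give 0.94–0.95 rad, and the stop was felt. I take one last close look at the joints before handing in.

Run:
```python
import cv2,numpy as np
from h import proj
b=cv2.imread('pics/scene13.png');u,v=proj('scene',[570,-60,30])[0].astype(int)
a=cv2.imread('pics/top13.png');w,z=proj('top',[570,-60,30])[0].astype(int)
cv2.imwrite('pics/j13.png',np.hstack([cv2.resize(b[v-40:v+40,u-40:u+40],(400,400),interpolation=2),cv2.resize(a[z-40:z+40,w-40:w+40],(400,400),interpolation=2)]))
```

```text
(no output)
```

View pics/j13.png

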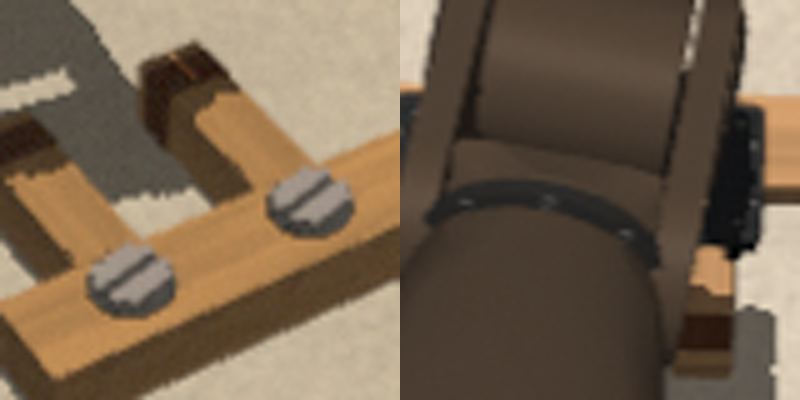

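The arms and cams look the same as after locking: tight, square and unmoved. Handing in.

```bash
python3 -c "
from station import ctrl; print(ctrl.finish_job())"
```

```text
the job is handed in; nothing more can be done
None
```

I assembled the rack and handed it in at about 42 s of the 210 s allowed. Only two oak arms were on the counter. One is locked in the right socket and the other in the middle socket.

- **Order:** I lowered the lever first, and the camera check before raising it still showed it down. I pushed both bolts in, turned both cams clockwise with the driver, returned the driver, and then raised the lever.
- **Cams:** Both turned until the torque climbed to about 0.55 N m, well above the 0.2 N m of drawing. Pictures show both slots nearly crosswise and both arms tight and square. The network's silhouette fits of the arms from the scene camera were poor, 6–10 mm off, so I relied on the pictures and contact forces instead.
- **Right bolt:** It missed its socket at first, and I found the opening about 3 mm to the right with small probing moves.
- **Driver and lever:** The driver stands upright in its stand. The lever went up until I felt its stop, and the raised angle from the cameras is about 0.93–0.95 rad against the full 0.95.
- **Last check:** The scene camera showed the arms unmoved and the other kitchen things in place. In the last top picture the robot hid most of the rail, so that view confirmed only part of it.

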